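# Fit a new filter cassette in the bench fume extractor

### The arm

A 6-joint arm with a two-finger parallel gripper is mounted at the origin on the work surface. World frame = base frame: x ahead of the robot, y to its left, z up, the work surface at z = 0. Lengths are in mm, angles in rad, forces in N, time in s.
With the tool pointing down it reaches from about 325 to 750 mm from the base axis. Payload 7.6 kg.
Tool frame: the origin (TCP) lies between the finger pads; the fingertips stand 14 mm ahead of it and the grasp point (between the pads) lies 5 mm behind it; x points along the fingers, z is the direction in which the jaws open and shut, and the axes are right-handed (so a half turn about x gives the same grasp; the last joint's range is limited). The gripper opens to 85 mm and grips with 20 to 120 N. Pads are 22 mm wide; open, the fingers measure 114 mm over their backs; the gripper's body (76 mm by 85 mm) begins 54 mm behind the grasp point. The pads swing forward as they close: fully open they stand 13 mm farther back than shut.
Start: joints at [1.216, 0.052, 1.401, -0, 1.689, -0.07], TCP at [147.489, 503.876, 245.323] pointing down, gripper open.
Joint ranges: [-2.9, 2.9], [-0.91, 2.17], [0.12, 2.37], [-1.06, 4.2], [0.26, 2.73], [-2.93, 2.93]. Speed limits (rad/s): [2.57, 2.57, 3.01, 3.14, 3.14, 3.14].

### API

Orientations are given as [roll, pitch, yaw] about the fixed x, y, z axes, in that order (R = Rz(yaw) Ry(pitch) Rx(roll)).
In Python, from bench import arm, optics, workorder gives the robot as it stands.
- The arm moves only by the tool jog_arm, never from a script. Its argument "plan" is a list of rows, each a list of 3 entries, a list of its own where there are three numbers: the shift along the tool's x, y, z in units of 25 mm (1.0 is 25 mm), then the turn, a rotation vector about the tool's x, y, z in units of 5 degrees (1.0 is 5 degrees), then the opening, from 0 (shut) to 1 (fully open). A call has 1 to 20 rows; each row shifts and turns the commanded pose from where the row before left it, along the tool's axes as they then stand; what a row does not reach is not made up. A row lasts 1/8 s, in which the tool goes at most 62.5 mm and 10.7 degrees, less where a joint would pass 70% of its speed; a pose out of reach is approached as far as the arm can. A call is refused whole if a number of a shift passes 1 or a number of a turn 1, either way. A call with a gripper value outside its range is refused whole. The fingers move at their own pace and stop on an object; "newtons" is the grip in N (left out, the last holds). Time passes only in rows, so rows that do not move let the fingers close. It gives the time, the measured TCP pose, the force and the opening at its end, in the units of the state.
- arm.get_state(): the state, without advancing time (a new reading comes with each control period).
- optics.snapshot(name): name is "scene" or "top" or "wrist"; returns the picture (384x512x3 uint8, red, green, blue); there is no depth.
- optics.camera_model(name): a dict with "mtx" (3x3 intrinsics, pixels), "camera_from_world" (4x4, takes a point from world to camera coordinates). Camera axes: x right, y up, looking along -z (the intrinsics and any distortion apply to the point x, -y, -z); pixel columns grow to the right and rows downward; lengths in mm; the calibration is good to about 2 mm. A picture is of the moment at which its call begins: read the wrist's pose just before it. camera_model takes no time and is no camera call; for the wrist camera it gives the pose at the moment of the call.
- workorder.close_job(): hands the job in, once; it reports no verdict.
The state is a dict: "clock": time; "qpos": joint angles; "dq": joint speeds; "joint_torque": joint torques, N m; "position": TCP position; "eef_rot": TCP orientation; "wrist_force": force on the tool from outside, world axes, zero at the start; "torque": the same for the moment, N m; "width": opening from 0.0 (shut) to 1.0 (fully open).
Only numpy, scipy, OpenCV 4.12 (cv2) and the standard library are available. Lean on these libraries where they do the work, as an engineer would, in place of code of your own. Each camera call takes 0.05 s, during which the arm holds its last target.

### The job

Fit the new filter in the fume extractor: lift it out of its carton, lean it forward and set its bottom edge into the slot below the fan grille, then straighten it up under the two top lugs until it stands fully home and flat against the grille, and let go. The white side must face out, away from the fan, so turn the filter round if it comes the other way. Leave the vise, solder reel, screwdriver and iron stand where they are.

Things in the scene. Friction and masses are not known exactly. Their poses are not given: they have to be found in the camera images.
- filter: New filter, a rigid flat panel 150 wide (y), 150 high (z), 12 thick (x), about 0.2 kg, with a pull tab on its top edge and square shoulders beside the tab. Origin: centre of the bottom edge face, z up to the tab. The -x half of frame and tab is white with white pleats; the +x half and face are black (carbon). It starts upright in the carton, turned any way.
- tab (a point): Centre of the filter's pull tab, x = 0, y = 0, z = 177.5 mm in the filter's frame. The tab is 60 wide (y), 12 thick (x) and runs from z = 150 to 205 mm; green ribs on its white side. Grip it across its thickness.
- white_face (a point): Point on the white face of the filter, on its centre line 140 mm above the bottom edge (x = -6, y = 0, z = 140 mm in the filter's frame).
- extractor: Fume extractor, fixed: black plinth 190 (x) x 210 (y) x 22 mm, origin centre of its underside, front to -x, grey housing 200 wide, 105 deep on it. The housing's flat front is the fan grille, leaning back 6 degrees from vertical, with the filter seat before it. The housing top lies about 190 mm above the bench, so a fitted filter's tab stands free above it.
- seat: The filter seat. Origin: on the grille face (x = 0) at the slot floor (z = 0, 40 mm above the bench), mid width; y along the slot, z up along the leaning grille, -x straight out of it. Black cheeks at both ends, inner faces at y = +-79, 14 mm proud, to z = 160 mm. A fitted filter has its axes parallel to these, white side to -x, origin at x = -6 to -9, y = 0, z = 0; its weight keeps it against the grille.
- slot_lip (a point): Middle of the inner top edge of the slot's yellow front lip, at x = -23, z = 14 mm in the seat's frame. The slot floor is 15 mm deep, from the grille (x = 0) to the lip's foot (x = -15, z = 0); the lip flares outward from there at 30 degrees to the grille, 3 mm thick. A filter leaning out by 15 to 28 degrees from the grille drops in.
- lugs (a point): Midway between the lower front edges of the two fixed black top lugs, at x = -20, y = 0, z = 154 mm in the seat's frame. The lugs overhang a fitted filter's shoulders for |y| from 45 to 89 mm, 7 mm thick, 4 mm above the shoulders; between them it is open for the tab. They bar the way straight down; the filter swings in under them.
- carton: Open cardboard carton, fixed to the bench, 64 (x) x 168 (y) x 60 mm high; origin centre of its underside. The filter stands in it on a floor 4 mm above the bench, in a slot along y 17 mm wide formed by inserts up to 50 mm high; filter and carton have the same axes at the start.
- vise: Bystander: yellow ball-joint circuit-board vise with black jaws holding a green board, 124 mm across the foot, 145 mm along the jaw bar (y), 205 mm high in all; 1.5 kg; origin centre of its underside.
- solder_reel: Bystander: steel solder reel standing on end, 62 mm diameter, 50 mm high; origin centre of its underside.
- screwdriver: Bystander: screwdriver with green handle, 190 mm, lying along its x axis; origin at mid length, on the bench.
- iron_stand: Bystander: soldering iron with green grip in a stand, foot 85 (x) x 110 (y) mm, 170 mm high, the grip rising to the +y side, reaching 155 mm from the origin; origin centre of its underside.

How it is judged (in metres and radians):
On the way, in this order (a step that is already met when the one before it is completed fails the run):
1. the filter is lifted clear out of the carton (height (world z) of filter above 0.065 m), for 0.1 s.
2. held in the gripper and leaning out by more than 7 degrees from the grille, its bottom edge is in the slot (origin within 10 mm of the slot floor) (x of filter in the frame of seat between -0.022 and 0 m and y of filter in the frame of seat between -0.012 and 0.012 m and z of filter in the frame of seat below 0.01 m and angle between the z axis of filter and the z axis of seat, either way round above 0.122 rad and contact force between the fingers and filter above 0.3 N), for 0.1 s.
At the end, for the whole second after the job is handed in: the filter stands in the slot, bottom edge within 3 mm of the slot floor and between grille and lip, within 7 mm of mid width, within 3 degrees of the grille's plane and against it, white side out, released and still (x of filter in the frame of seat between -0.012 and -0.003 m and y of filter in the frame of seat between -0.007 and 0.007 m and z of filter in the frame of seat between -0.003 and 0.003 m and angle between the z axis of filter and the z axis of seat, either way round below 0.05 rad and x of white_face in the frame of seat between -0.017 and -0.009 m and linear speed of filter below 0.01 m/s and angular speed of filter below 0.05 rad/s and contact force between the fingers and filter below 0.05 N); the robot touches nothing.
It fails at once if the vise is shoved or knocked over (its origin shifts by more than 30 mm) (distance of vise from where it was at the start of the episode above 0.03 m).
It fails at once if the solder reel is shoved or knocked over (its origin shifts by more than 30 mm) (distance of solder_reel from where it was at the start of the episode above 0.03 m).
It fails at once if the screwdriver is shoved or knocked over (its origin shifts by more than 30 mm) (distance of screwdriver from where it was at the start of the episode above 0.03 m).
It fails at once if the iron stand is shoved or knocked over (its origin shifts by more than 30 mm) (distance of iron_stand from where it was at the start of the episode above 0.03 m).
It also fails if it takes over 48 s, if anything falls off the work surface, if the arm or the gripper's body presses on something with over 40 N, if the wrist force passes 120 N, or if a joint passes its speed limit or range.

## Working session

There is one attempt and no reset: what is moved stays moved. The work goes in short steps, Python scripts to look and compute and a tool call to move; the robot and the scene stay as the last step left them, time stands still between calls to the robot, and variables do not carry over. Pictures are saved under pics/ and viewed, and the job is handed in when it is done.

Besides the shell and the picture viewer there is one more tool, called after "Request:" in YAML: its name, and indented under it one key for each argument. jog_arm: Moves the arm, as the interface text tells. Its arguments: {"type":"object","properties":{"plan":{"type":"array","items":{"type":"array"}},"newtons":{"type":"number"}},"required":["plan"]}

```bash
ls; mkdir -p pics; python3 - <<'E'
from bench import arm, optics, workorder
import cv2, numpy as np
s=arm.get_state(); print(s)
for n in ["scene","top","wrist"]:
    im=optics.snapshot(n); cv2.imwrite(f"pics/{n}0.png",cv2.resize(im[:,:,::-1],None,fx=1.5,fy=1.5,interpolation=cv2.INTER_CUBIC))
    m=optics.camera_model(n); print(n,{k:np.round(v,3).tolist() if not isinstance(v,str) else v for k,v in m.items()})
E
```

```text
pics
{'clock': 0.0, 'qpos': array([ 1.21569456e+00,  5.28460206e-02,  1.40173157e+00,  8.45757495e-06,
        1.68860247e+00, -7.03043416e-02]), 'dq': array([ 0.00107276,  0.00218756, -0.0011803 , -0.00013643, -0.00467939,
        0.0008235 ]), 'joint_torque': array([ 1.13720046e-04, -3.81669545e+01, -3.60186481e+01, -9.16193721e-05,
        6.19766695e-03, -1.45637495e-05]), 'position': array([147.38579729, 503.59492306, 244.46411244]), 'eef_rot': array([ 3.06599637,  1.5692089 , -1.93118905]), 'wrist_force': array([ 0.10119112,  0.60437073, -0.16930616]), 'torque': array([0.01650168, 0.03431862, 0.04808769]), 'width': 0.9988994572953587}
scene {'mtx': [[363.67, 0.0, 257.527], [0.0, 363.67, 194.714], [0.0, 0.0, 1.0]], 'camera_from_world': [[0.77, 0.638, -0.022, -410.037], [-0.363, 0.466, 0.807, 153.115], [0.525, -0.614, 0.59, -1450.488], [0.0, 0.0, 0.0, 1.0]]}
top {'mtx': [[364.983, 0.0, 254.259], [0.0, 364.983, 189.443], [0.0, 0.0, 1.0]], 'camera_from_world': [[0.015, -1.0, 0.018, -79.987], [0.994, 0.017, 0.109, -585.219], [-0.109, 0.016, 0.994, -1332.627], [0.0, 0.0, 0.0, 1.0]]}
wrist {'mtx': [[277.289, 0.0, 259.573], [0.0, 277.289, 191.307], [0.0, 0.0, 1.0]], 'camera_from_world': [[0.28, 0.96, -0.002, -523.116], [-0.922, 0.269, -0.278, 36.488], [-0.266, 0.079, 0.961, -379.931], [0.0, 0.0, 0.0, 1.0]]}
```

View pics/scene0.png

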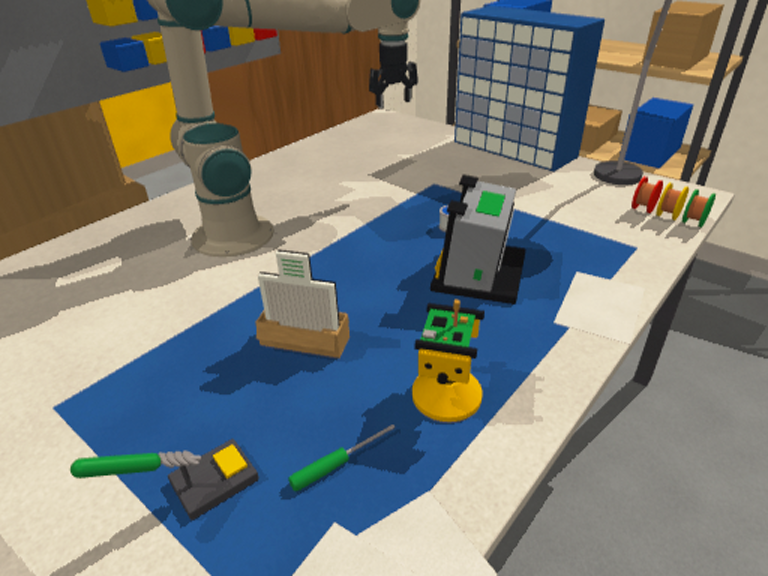

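View pics/top0.png

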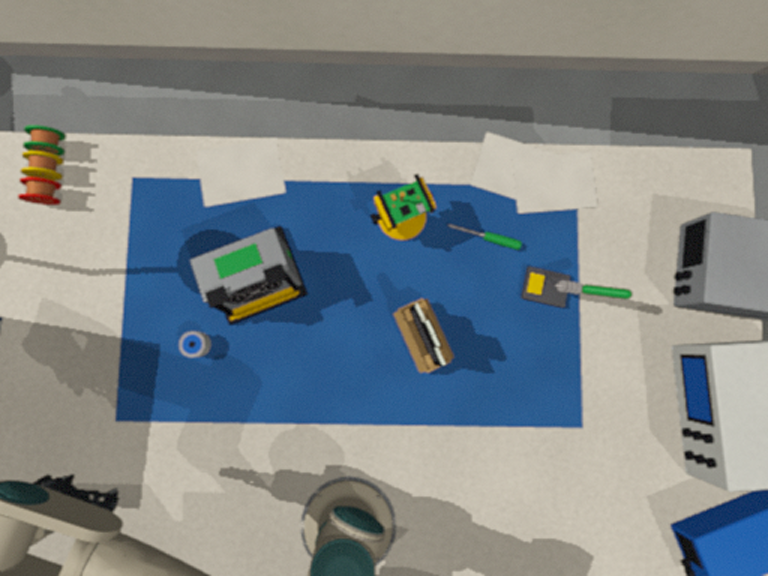

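View pics/wrist0.png

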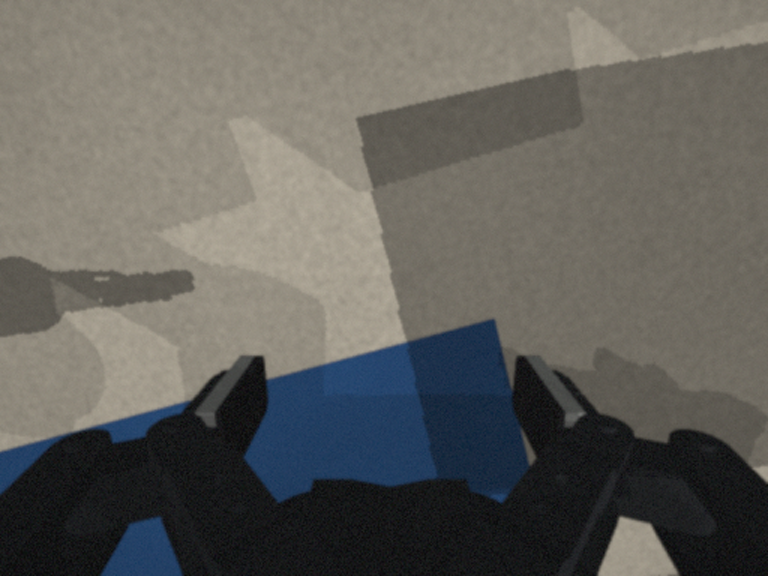

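```bash
python3 - <<'E'
from bench import optics
import cv2
t=optics.snapshot("top")[:,:,::-1]; s=optics.snapshot("scene")[:,:,::-1]
cv2.imwrite("pics/t_raw.png",t);cv2.imwrite("pics/s_raw.png",s)
def crop(im,x0,y0,w,h,f,n):
    c=cv2.resize(im[y0:y0+h,x0:x0+w],None,fx=f,fy=f,interpolation=cv2.INTER_CUBIC)
    for k in range(0,w,10): cv2.putText(c,str(x0+k),(k*f,8),0,0.3,(255,255,255),1); cv2.line(c,(k*f,10),(k*f,14),(255,255,255),1)
    for k in range(0,h,10): cv2.putText(c,str(y0+k),(0,k*f+4),0,0.3,(255,255,255),1)
    cv2.imwrite(f"pics/{n}.png",c)
crop(t,255,190,55,65,9,"t_fil")
crop(t,120,145,90,75,8,"t_ext")
crop(s,165,160,75,80,7,"s_fil")
crop(s,280,110,80,95,6,"s_ext")
E
```

```text
(no output)
```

View pics/t_fil.png

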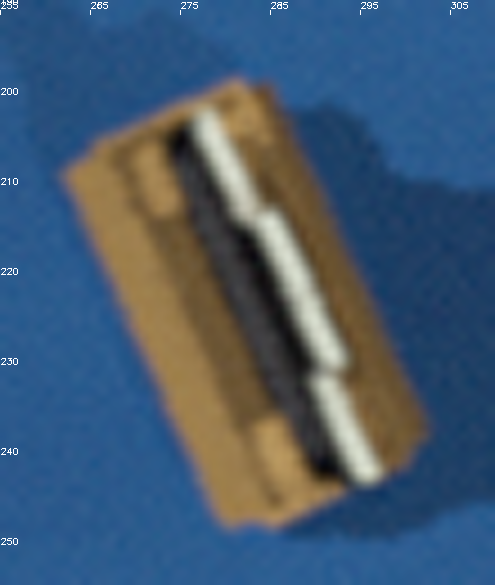

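View pics/t_ext.png

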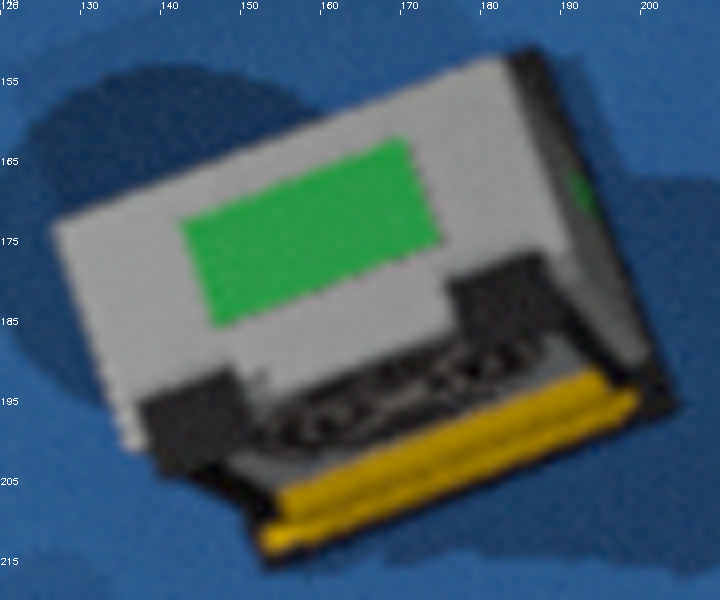

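View pics/s_fil.png

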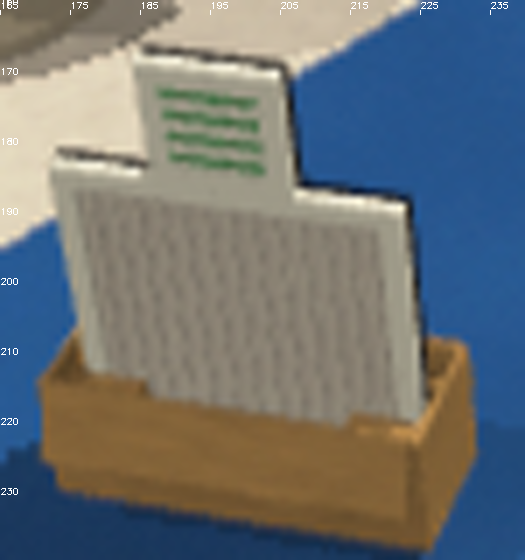

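View pics/s_ext.png

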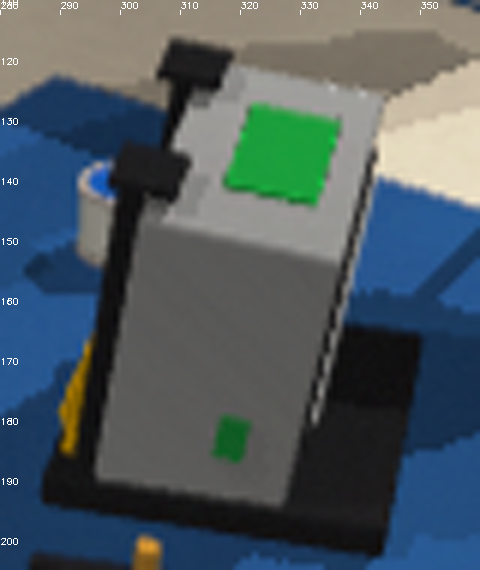

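```bash
cat > h.py <<'E'
import numpy as np, json
from scipy.spatial.transform import Rotation as Rn
CAM={"scene":None,"top":None}
def cams():
    from bench import optics
    return {n:optics.camera_model(n) for n in CAM}
def proj(m,P):
    P=np.atleast_2d(P); M=np.array(m["camera_from_world"]); c=P@M[:3,:3].T+M[:3,3]
    c=c*[1,-1,-1]; q=c@np.array(m["mtx"]).T; return q[:,:2]/q[:,2:]
def rz(a): return Rn.from_euler('z',a).as_matrix()
def yawT(x,y,z,a): 
    T=np.eye(4);T[:3,:3]=rz(a);T[:3,3]=[x,y,z];return T
def ap(T,P): return np.atleast_2d(P)@T[:3,:3].T+T[:3,3]
def seatT(x,y,a,d):
    S=np.eye(4);S[:3,:3]=Rn.from_euler('y',np.radians(6)).as_matrix();S[:3,3]=[d,0,40]
    return yawT(x,y,0,a)@S
def cr(c,x0,y0,f): c=np.array(c,float); return (c+.5)/f-.5+[x0,y0]
E
cat > fit.py <<'E'
from h import *; from scipy.optimize import least_squares; import cv2
C=cams(); T=lambda c:cr(c,255,190,9); S=lambda c:cr(c,165,160,7)
# filter
fo=[("top",T((275,208)),(-6,30,205)),("top",T((348,362)),(-6,-30,205)),("top",T((382,478)),(-6,-75,150)),("top",T((210,105)),(-6,75,150)),("top",T((168,140)),(6,75,150)),
("scene",S((291,68)),(6,-30,205)),("scene",S((140,46)),(6,30,205)),("scene",S((410,192)),(6,-75,150)),("scene",S((57,150)),(6,75,150)),("scene",S((52,162)),(-6,75,150))]
def res(p,obs,f): return np.concatenate([proj(C[c],ap(f(p),X))[0]-u for c,u,X in obs])
ff=lambda p:yawT(p[0],p[1],p[3],p[2])
def go(obs,f,p0):
    r=least_squares(res,p0,args=(obs,f),loss='soft_l1',x_scale=np.where(np.abs(p0)<4,.05,10)); print(np.round(r.x,3)); print(np.round(res(r.x,obs,f).reshape(-1,2),2).tolist()); return r.x
pf=go(fo,ff,np.array([400,-100,2.,4]))
T=lambda c:cr(c,120,145,8); S=lambda c:cr(c,280,110,6)
# extractor in seat frame: lugs + housing; params x,y (seat origin world),yaw
fs=lambda p:seatT(p[0],p[1],p[2],0)
eo=[("top",T((467,335)),(-20,-45,161)),("top",T((565,312)),(-20,-89,161)),("top",T((258,430)),(-20,45,161)),("top",T((160,472)),(-20,89,161)),
("scene",S((183,203)),(-20,-89,154)),("scene",S((110,180)),(-20,-45,154)) if 0 else ("scene",S((112,150)),(-20,-45,161))]
pe=go(eo[:4],fs,np.array([500,200,.35])); pe=go(eo[:4],fs,pe)
np.save("pf.npy",pf);np.save("pe.npy",pe)
def box(x0,x1,y0,y1,z0,z1):
    return [[(a[0],a[1],a[2]),(b[0],b[1],b[2])] for a,b in _e(x0,x1,y0,y1,z0,z1)]
def _e(*v):
    import itertools
    pts=list(itertools.product(v[:2],v[2:4],v[4:6]))
    return [(a,b) for i,a in enumerate(pts) for b in pts[i+1:] if sum(p!=q for p,q in zip(a,b))==1]
Tf=ff(pf);Te=fs(pe);Tc=yawT(pf[0],pf[1],0,pf[2])
segs=[(Tf,box(-6,6,-75,75,0,150),(0,0,255)),(Tf,box(-6,6,-30,30,150,205),(0,0,255)),(Tc,box(-32,32,-84,84,0,60),(255,255,0)),
(Te,box(-20,0,45,89,154,161),(0,0,255)),(Te,box(-20,0,-89,-45,154,161),(0,0,255)),(Te,[[(-23,-79,14),(-23,79,14)],[(-15,-79,0),(-15,79,0)],[(0,-79,0),(0,79,0)],[(-15,79,0),(-23,79,14)]],(255,0,255)),(Te,box(-14,0,-79,79,0,160),(255,255,0))]
for n,f in (("top","t_raw"),("scene","s_raw")):
    im=cv2.imread(f"pics/{f}.png");
    for (x0,y0,w,h),k in (((255,190,55,65) if n=="top" else (165,160,75,80),"fil"),((120,145,90,75) if n=="top" else (280,110,80,95),"ext")):
        s=8 if n=="top" else 6
        c=cv2.resize(im[y0:y0+h,x0:x0+w],None,fx=s,fy=s,interpolation=cv2.INTER_CUBIC)
        for TT,es,col in segs:
            for a,b in es:
                q=proj(C[n],ap(TT,[a,b])); q=((q-[x0,y0]+.5)*s-.5).round().astype(int)
                cv2.line(c,tuple(map(int,q[0])),tuple(map(int,q[1])),col,1)
        cv2.imwrite(f"pics/o_{n}_{k}.png",c)
a=cv2.imread("pics/o_top_fil.png");b=cv2.imread("pics/o_scene_fil.png")
def sb(a,b):
    H=max(a.shape[0],b.shape[0]);o=np.zeros((H,a.shape[1]+b.shape[1],3),np.uint8);o[:a.shape[0],:a.shape[1]]=a;o[:b.shape[0],a.shape[1]:]=b;return o
cv2.imwrite("pics/o_fil.png",sb(a,b))
E
python3 fit.py
```

```text
[ 480.376 -188.569    1.897   13.708]
[[11.22, 12.31], [-2.81, -22.64], [-12.69, -47.21], [20.53, 36.85], [21.8, 34.07], [-0.32, 0.53], [1.14, -0.24], [-0.08, 3.27], [1.61, -1.0], [0.03, -0.42]]
[5.53929e+02 2.24119e+02 4.11000e-01]
[[-0.07, 1.3], [0.26, -0.94], [0.15, -0.03], [-0.34, -0.09]]
[5.53929e+02 2.24119e+02 4.11000e-01]
[[-0.07, 1.3], [0.26, -0.94], [0.15, -0.03], [-0.34, -0.09]]
```

```bash
sed -i 's/(-6,30,205)),("top",T((348,362)),(-6,-30,205)),("top",T((382,478)),(-6,-75,150)),("top",T((210,105)),(-6,75,150)),("top",T((168,140)),(6,75,150))/(-6,-30,205)),("top",T((348,362)),(-6,30,205)),("top",T((382,478)),(-6,75,150)),("top",T((210,105)),(-6,-75,150)),("top",T((168,140)),(6,-75,150))/' fit.py; python3 fit.py
```

```text
[ 462.733 -175.358    2.024    2.083]
[[-0.38, 0.27], [-0.47, 0.02], [-0.46, -0.7], [-0.49, 0.45], [0.99, -1.95], [-0.56, -0.8], [0.22, -0.04], [-0.01, 0.24], [0.01, -0.01], [-1.07, 0.62]]
[5.53929e+02 2.24119e+02 4.11000e-01]
[[-0.07, 1.3], [0.26, -0.94], [0.15, -0.03], [-0.34, -0.09]]
[5.53929e+02 2.24119e+02 4.11000e-01]
[[-0.07, 1.3], [0.26, -0.94], [0.15, -0.03], [-0.34, -0.09]]
```

View pics/o_fil.png

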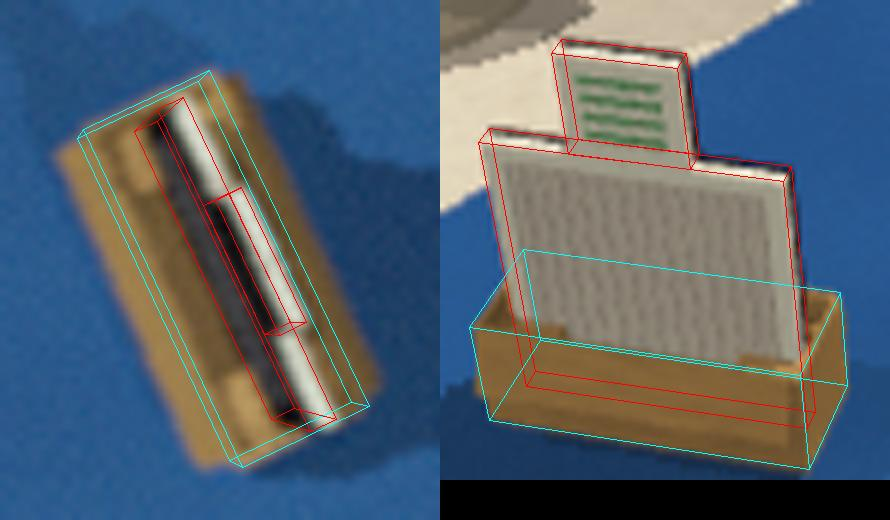

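View pics/o_top_ext.png

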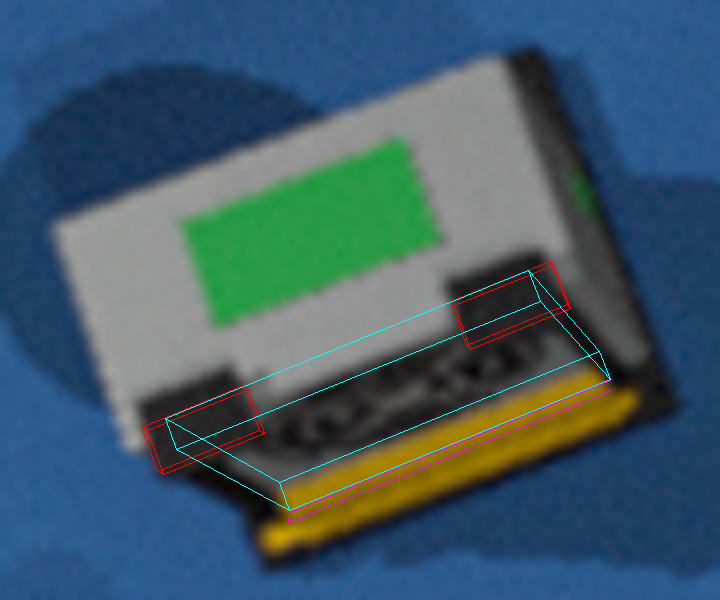

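View pics/o_scene_ext.png

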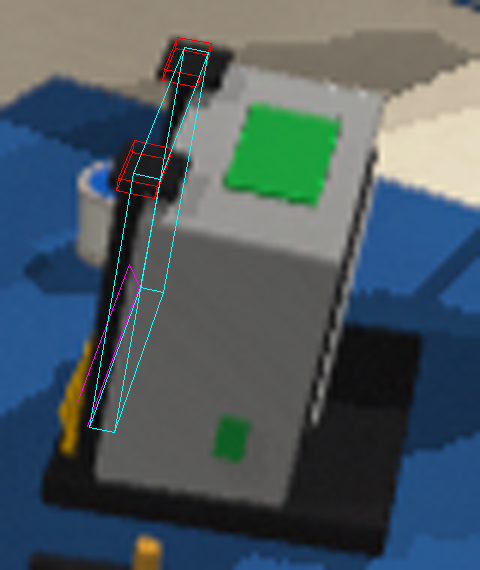

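```bash
python3 - <<'E'
from h import *
from bench import arm,optics
s=arm.get_state(); R=Rn.from_euler('xyz',s["eef_rot"]).as_matrix(); print(s["clock"]);print(np.round(R,3))
m=optics.camera_model("wrist");M=np.array(m["camera_from_world"]);Rc=M[:3,:3].T;c=-Rc@M[:3,3]
print("cam in tool",R.T@(c-s["position"])); print("cam look in tool",R.T@(-Rc[:,2]),"camx",R.T@Rc[:,0])
C=cams()
def px2w(n,u,z):
    M=np.array(C[n]["camera_from_world"]);K=np.array(C[n]["mtx"]);d=np.linalg.inv(K)@[u[0],u[1],1];d=M[:3,:3].T@(d*[1,-1,-1]);o=-M[:3,:3].T@M[:3,3];return o+d*(z-o[2])/d[2]
for nm,u,z in [("vise foot",(268,150),10),("vise top",(270,135),190),("reel",(129,230),50),("drv",(325,158),10),("iron",(364,192),30),("irontip",(420,195),150)]: print(nm,np.round(px2w("top",u,z)))
E
```

```text
0.25
[[-0.    -0.96   0.281]
 [-0.001  0.281  0.96 ]
 [-1.     0.    -0.001]]
cam in tool [-129.65213903   70.64602968   -1.30437041]
cam look in tool [ 9.60678957e-01 -2.77661496e-01 -1.89911809e-04] camx [3.40012149e-04 4.92436808e-04 9.99999821e-01]
vise foot [ 743. -121.   10.]
vise top [ 754. -118.  190.]
reel [429. 382.  50.]
drv [ 716. -342.   10.]
iron [ 584. -484.   30.]
irontip [ 564. -639.  150.]
```

```bash
cat > plan.py <<'E'
from h import *
from bench import arm
def cur():
    s=arm.get_state(); return np.array(s["position"]),Rn.from_euler('xyz',s["eef_rot"]).as_matrix(),s
def down(az,lean=0):
    # tool x down, z at azimuth az; then rotated by 'lean' deg about tool-y (world axis)
    z=np.array([np.cos(az),np.sin(az),0]);x=np.array([0,0,-1.]);y=np.cross(z,x);R=np.c_[x,y,z]
    return Rn.from_rotvec(y*np.radians(lean)).as_matrix()@R
def rows(p0,R0,p1,R1,n=None,op=None,q=0.01):
    rv=(Rn.from_matrix(R0.T@R1)).as_rotvec(); 
    if n is None: n=int(np.ceil(max(np.linalg.norm(p1-p0)/24.5,np.abs(np.degrees(rv)).max()/4.95,1)))
    out=[];p=p0.copy();R=R0.copy()
    for k in range(1,n+1):
        Rt=R0@Rn.from_rotvec(rv*k/n).as_matrix();pt=p0+(p1-p0)*k/n
        d=np.round(R.T@(pt-p)/25/q)*q; w=np.round(np.degrees(Rn.from_matrix(R.T@Rt).as_rotvec())/5/q)*q
        out.append([[round(float(v),2)+0. for v in d],[round(float(v),2)+0. for v in w],op])
        p=p+R@d*25;R=R@Rn.from_rotvec(np.radians(w*5)).as_matrix()
    return out,p,R
def show(r): print(len(r));print(str(r).replace(' ',''))
E
python3 - <<'E'
from plan import *
p,R,s=cur(); r,_,_=rows(p,R,np.array([512,165,370.]),down(np.radians(21)),op=1); show(r)
E
```

```text
21
[[[-0.24,-0.85,-0.42],[0.5,0.0,0.0],1],[[-0.24,-0.86,-0.39],[0.5,0.0,0.0],1],[[-0.23,-0.88,-0.35],[0.51,0.0,0.0],1],[[-0.24,-0.9,-0.31],[0.5,0.0,0.0],1],[[-0.24,-0.91,-0.27],[0.5,0.0,0.0],1],[[-0.24,-0.92,-0.23],[0.5,0.0,0.0],1],[[-0.24,-0.93,-0.19],[0.5,0.0,0.0],1],[[-0.23,-0.93,-0.15],[0.5,0.0,0.0],1],[[-0.24,-0.95,-0.11],[0.51,0.0,0.0],1],[[-0.24,-0.94,-0.06],[0.5,0.0,0.0],1],[[-0.24,-0.95,-0.03],[0.5,0.0,0.0],1],[[-0.24,-0.95,0.02],[0.5,0.0,0.0],1],[[-0.23,-0.94,0.06],[0.5,0.0,0.0],1],[[-0.24,-0.95,0.1],[0.5,0.0,0.0],1],[[-0.24,-0.93,0.14],[0.51,0.0,0.0],1],[[-0.24,-0.93,0.18],[0.5,0.0,0.0],1],[[-0.24,-0.93,0.22],[0.5,0.0,0.0],1],[[-0.23,-0.91,0.26],[0.5,0.0,0.0],1],[[-0.24,-0.9,0.31],[0.5,-0.01,0.0],1],[[-0.24,-0.88,0.34],[0.51,0.0,0.0],1],[[-0.24,-0.87,0.38],[0.5,0.0,0.0],1]]
```

Request:
jog_arm:
  plan:
    - [[-0.25,-0.85,-0.4],[0.5,0,0],1]
    - [[-0.25,-0.85,-0.4],[0.5,0,0],1]
    - [[-0.25,-0.9,-0.35],[0.5,0,0],1]
    - [[-0.25,-0.9,-0.3],[0.5,0,0],1]
    - [[-0.25,-0.9,-0.3],[0.5,0,0],1]
    - [[-0.25,-0.9,-0.25],[0.5,0,0],1]
    - [[-0.25,-0.95,-0.2],[0.5,0,0],1]
    - [[-0.25,-0.95,-0.15],[0.5,0,0],1]
    - [[-0.25,-0.95,-0.1],[0.5,0,0],1]
    - [[-0.25,-0.95,-0.05],[0.5,0,0],1]
    - [[-0.25,-0.95,0],[0.5,0,0],1]
    - [[-0.25,-0.95,0],[0.5,0,0],1]
    - [[-0.25,-0.95,0.05],[0.5,0,0],1]
    - [[-0.25,-0.95,0.1],[0.5,0,0],1]
    - [[-0.25,-0.95,0.15],[0.55,0,0],1]
    - [[-0.25,-0.95,0.2],[0.6,0,0],1]
    - [[-0.25,-0.95,0.2],[0.6,0,0],1]
    - [[-0.25,-0.95,0.25],[0.6,0,0],1]
    - [[-0.25,-0.9,0.3],[0.6,0,0],1]
    - [[-0.25,-0.9,0.35],[0.6,0,0],1]

```text
clock: 2.75
position: [496.0, 175.7, 370.4]
eef_rot: [2.636, 1.571, 3.0]
wrist_force: [-0.4, -0.0, -0.1]
width: 0.999
```

```bash
python3 - <<'E'
from plan import *
from bench import optics
import cv2, pickle
p,R,s=cur(); print(s["clock"],p,s["eef_rot"],np.abs(s["dq"]).max())
optics.snapshot("wrist")
m=optics.camera_model("wrist");im=optics.snapshot("wrist");print(np.abs(arm.get_state()["dq"]).max())
t=optics.snapshot("top")
pickle.dump((m,im),open("w1.pkl","wb"))
cv2.imwrite("pics/w1.png",cv2.resize(im[:,:,::-1],None,fx=1.5,fy=1.5,interpolation=cv2.INTER_CUBIC))
E
```

```text
2.75 [495.96892697 175.66306948 370.35682826] [2.63630134 1.57053426 2.99987327] 0.36059598953893063
0.038236559219559305
```

View pics/w1.png

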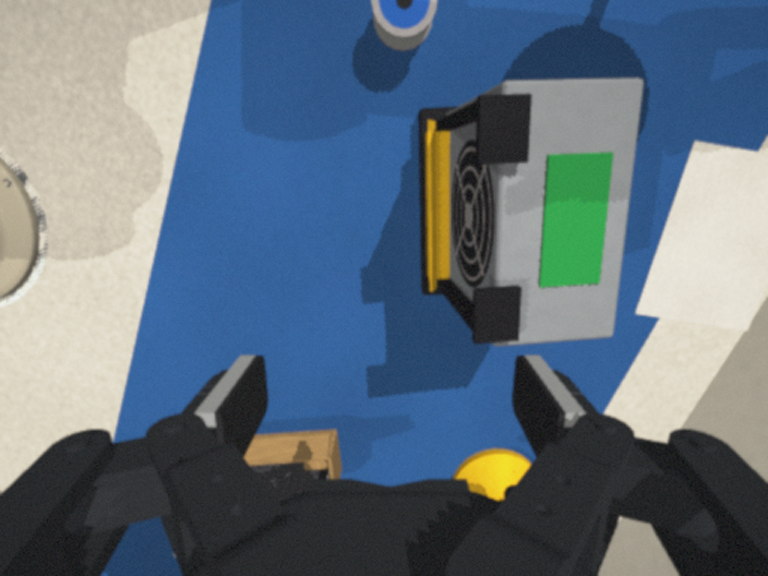

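```bash
cat > crop.py <<'E'
import cv2,numpy as np
def crop(im,x0,y0,w,h,f,n):
    c=cv2.resize(im[y0:y0+h,x0:x0+w],None,fx=f,fy=f,interpolation=cv2.INTER_CUBIC)
    for k in range(0,w,10): cv2.putText(c,str(x0+k),(k*f,8),0,0.3,(255,255,255),1); cv2.line(c,(k*f,10),(k*f,14),(255,255,255),1)
    for k in range(0,h,10): cv2.putText(c,str(y0+k),(0,k*f+4),0,0.3,(255,255,255),1)
    cv2.imwrite(f"pics/{n}.png",c)
E
python3 - <<'E'
import pickle;from crop import *
m,im=pickle.load(open("w1.pkl","rb"))
im=im[:,:,::-1]
crop(im,275,50,95,75,8,"w1a");crop(im,275,160,95,75,8,"w1b")
E
```

```text
(no output)
```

View pics/w1a.png

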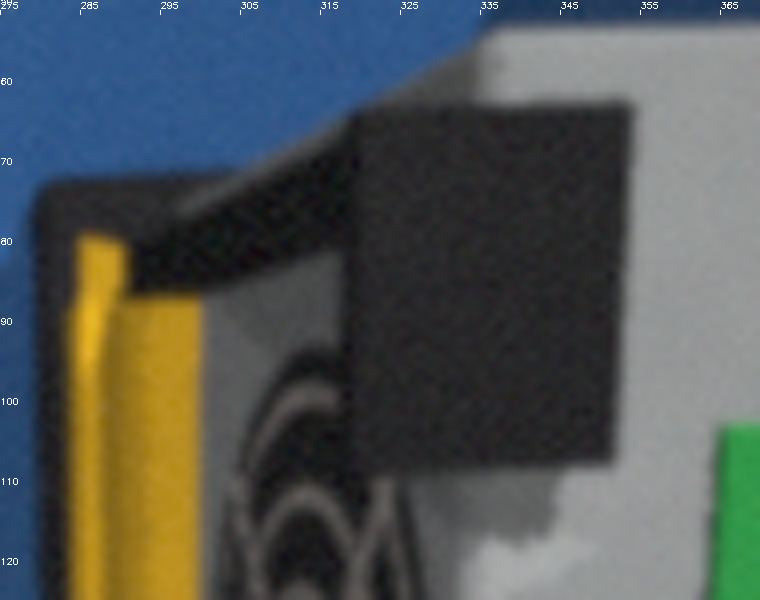

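View pics/w1b.png

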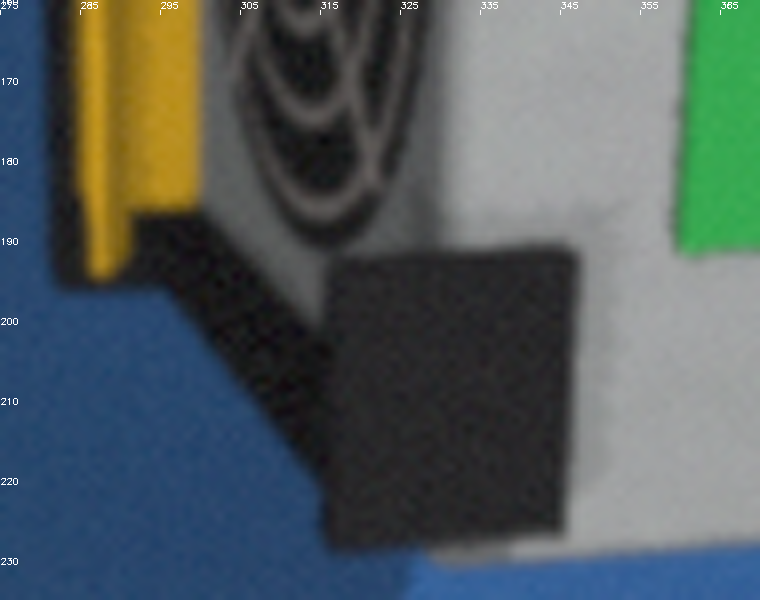

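```bash
cat > fit2.py <<'E'
from h import *; from scipy.optimize import least_squares; import cv2,pickle
m,im=pickle.load(open("w1.pkl","rb"))
A=lambda c:cr(c,275,50,8);B=lambda c:cr(c,275,160,8)
o=[(A((203,297)),(0,79,0)),(B((200,210)),(0,-79,0)),(A((349,108)),(-20,89,154)),(A((352,470)),(-20,45,154)),(B((326,258)),(-20,-45,154)),(B((323,550)),(-20,-89,154))]
f=lambda p:seatT(p[0],p[1],p[2],0)
res=lambda p:np.concatenate([proj(m,ap(f(p),X))[0]-u for u,X in o])
r=least_squares(res,[550,220,.38],x_scale=[10,10,.05]);print(r.x,np.degrees(r.x[2]));print(np.round(res(r.x).reshape(-1,2),2).tolist())
np.save("pe.npy",r.x);Te=f(r.x)
L=[[(-20,s*45,z),(-20,s*89,z)] for s in(1,-1) for z in(154,161)]+[[(-23,-79,14),(-23,79,14)],[(-15,-79,0),(-15,79,0)],[(0,-79,0),(0,79,0)]]+[[(-14,s*79,0),(-14,s*79,160)] for s in (1,-1)]+[[(0,s*79,0),(0,s*79,160)] for s in (1,-1)]
k=4;x0,y0,w,h=265,40,150,200
c=cv2.resize(im[y0:y0+h,x0:x0+w,::-1],None,fx=k,fy=k,interpolation=cv2.INTER_CUBIC)
for a,b in L:
    q=((proj(m,ap(Te,[a,b]))-[x0,y0]+.5)*k-.5).round().astype(int);cv2.line(c,tuple(map(int,q[0])),tuple(map(int,q[1])),(0,0,255),1)
cv2.imwrite("pics/o_w1.png",c[:600])
E
python3 fit2.py
```

```text
[5.49682400e+02 2.21583348e+02 3.93360475e-01] 22.537895057505196
[[0.5, 0.33], [0.19, -0.85], [0.43, 0.91], [-1.02, 1.02], [0.29, -0.6], [-0.17, -1.61]]
```

View pics/o_w1.png

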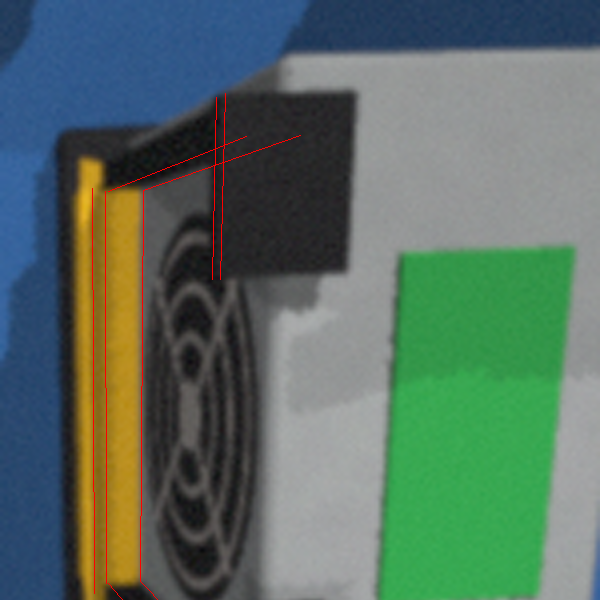

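```bash
sed -i 's/,("top",T((168,140)),(6,-75,150))//; s/yawT(p\[0\],p\[1\],p\[3\],p\[2\])/yawT(p[0],p[1],4,p[2])/; s/2.,4\]))/2.]))/; ' fit.py; sed -i 's/^np.save("pf.npy",pf).*$/np.save("pf.npy",pf)/' fit.py; python3 fit.py|head -2
python3 - <<'E'
from plan import *
p,R,s=cur();print(p); r,_,_=rows(p,R,np.array([462,-175,320.]),down(2.024),op=1); show(r)
E
```

```text
[ 464.022 -176.342    2.013]
[[0.08, -0.18], [-0.18, -0.32], [-0.3, -0.94], [0.07, -0.05], [-0.58, -1.03], [0.23, -0.39], [-0.04, 0.17], [0.07, -0.42], [-1.05, 0.2]]
[495.85777651 175.79283311 370.04466443]
20
[[[0.1,-0.63,-0.31],[-0.95,0.0,0.0],1],[[0.1,-0.6,-0.37],[-0.95,0.0,0.0],1],[[0.1,-0.58,-0.41],[-0.95,0.0,0.0],1],[[0.1,-0.53,-0.46],[-0.95,0.0,0.0],1],[[0.1,-0.5,-0.5],[-0.95,0.0,0.0],1],[[0.1,-0.45,-0.54],[-0.96,0.0,0.0],1],[[0.1,-0.4,-0.58],[-0.95,0.0,0.0],1],[[0.1,-0.36,-0.61],[-0.95,0.0,0.0],1],[[0.1,-0.3,-0.63],[-0.95,0.0,0.0],1],[[0.1,-0.25,-0.66],[-0.95,0.0,0.0],1],[[0.1,-0.2,-0.68],[-0.95,0.0,0.0],1],[[0.1,-0.14,-0.69],[-0.95,0.0,0.0],1],[[0.1,-0.08,-0.7],[-0.95,0.0,0.0],1],[[0.1,-0.02,-0.7],[-0.95,0.0,0.0],1],[[0.1,0.04,-0.71],[-0.95,0.0,0.0],1],[[0.1,0.09,-0.7],[-0.95,0.0,0.0],1],[[0.1,0.15,-0.69],[-0.96,0.0,0.0],1],[[0.1,0.21,-0.67],[-0.95,0.0,0.0],1],[[0.1,0.27,-0.65],[-0.95,0.0,0.0],1],[[0.1,0.31,-0.63],[-0.95,0.0,0.0],1]]
```

Request:
jog_arm:
  plan:
    - [[0.1,-0.63,-0.31],[-0.95,0,0],1]
    - [[0.1,-0.6,-0.37],[-0.95,0,0],1]
    - [[0.1,-0.58,-0.41],[-0.95,0,0],1]
    - [[0.1,-0.53,-0.46],[-0.95,0,0],1]
    - [[0.1,-0.5,-0.5],[-0.95,0,0],1]
    - [[0.1,-0.45,-0.54],[-0.96,0,0],1]
    - [[0.1,-0.4,-0.58],[-0.95,0,0],1]
    - [[0.1,-0.36,-0.61],[-0.95,0,0],1]
    - [[0.1,-0.3,-0.63],[-0.95,0,0],1]
    - [[0.1,-0.25,-0.66],[-0.95,0,0],1]
    - [[0.1,-0.2,-0.68],[-0.95,0,0],1]
    - [[0.1,-0.14,-0.69],[-0.95,0,0],1]
    - [[0.1,-0.08,-0.7],[-0.95,0,0],1]
    - [[0.1,-0.02,-0.7],[-0.95,0,0],1]
    - [[0.1,0.04,-0.71],[-0.95,0,0],1]
    - [[0.1,0.09,-0.7],[-0.95,0,0],1]
    - [[0.1,0.15,-0.69],[-0.96,0,0],1]
    - [[0.1,0.21,-0.67],[-0.95,0,0],1]
    - [[0.1,0.27,-0.65],[-0.95,0,0],1]
    - [[0.1,0.31,-0.63],[-0.95,0,0],1]

```text
clock: 5.4
position: [461.9, -174.0, 319.9]
eef_rot: [-0.126, 1.57, 1.904]
wrist_force: [-0.3, -0.2, -0.8]
width: 0.996
```

```bash
python3 - <<'E'
from plan import *
from bench import optics
import cv2, pickle
for _ in range(3): optics.snapshot("wrist")
p,R,s=cur(); print(s["clock"],p,s["eef_rot"],s["qpos"])
m=optics.camera_model("wrist");im=optics.snapshot("wrist")
pickle.dump((m,im),open("w2.pkl","wb"))
c=cv2.resize(im[:,:,::-1],None,fx=1.5,fy=1.5,interpolation=cv2.INTER_CUBIC)
pf=np.load("pf.npy");T=yawT(pf[0],pf[1],4,pf[2])
for x in(-6,6):
  for y,z in((-30,205),(30,205),(-75,150),(75,150)):
    q=proj(m,ap(T,[(x,y,z)]))[0]*1.5;cv2.circle(c,(int(q[0]),int(q[1])),3,(0,0,255) if x<0 else (0,255,0),1)
cv2.imwrite("pics/w2.png",c)
E
```

```text
5.55 [ 461.89878818 -173.98353239  319.87682816] [0.19630038 1.56984846 2.22031042] [-4.35303532e-01 -4.07330103e-02  1.34693898e+00  4.58790002e-04
  1.83622478e+00 -2.45919341e+00]
```

View pics/w2.png

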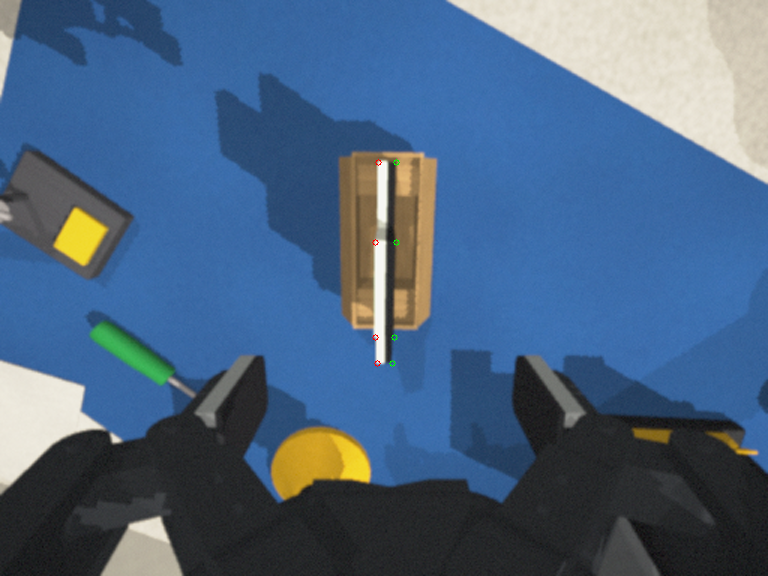

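Request:
jog_arm:
  plan:
    - [[0.9,-0.04,-0.12],[0.1,0,0],1]
    - [[0.9,0,0],[0,0,0],1]
    - [[0.9,0,0],[0,0,0],1]
    - [[0.9,0,0],[0,0,0],1]
    - [[0.9,0,0],[0,0,0],1]
    - [[0.86,0,0],[0,0,0],1]
    - [[0,0,0],[0,0,0],1]
    - [[0,0,0],[0,0,0],0]
    - [[0,0,0],[0,0,0],0]
    - [[0,0,0],[0,0,0],0]
    - [[0,0,0],[0,0,0],0]
    - [[0,0,0],[0,0,0],0]
    - [[0,0,0],[0,0,0],0]
  newtons: 60

```text
clock: 7.22
position: [464.4, -176.8, 186.7]
eef_rot: [-2.335, 1.57, -0.319]
wrist_force: [-0.5, -0.2, 3.1]
width: 0.135
```

```bash
cat > look.py <<'E'
import sys
from plan import *
from bench import optics
import cv2,pickle
def look(names,tag):
    p,R,s=cur(); print(s["clock"],np.round(p,1),"Rx",np.round(R[:,0],3),"az",round(float(np.degrees(np.arctan2(R[1,2],R[0,2]))),2),"w",round(s["width"],3),"F",np.round(s["wrist_force"],1),"T",np.round(s["torque"],2))
    for n in names:
        m=optics.camera_model(n);im=optics.snapshot(n);pickle.dump((m,im),open(f"{tag}_{n}.pkl","wb"))
        cv2.imwrite(f"pics/{tag}_{n}.png",cv2.resize(im[:,:,::-1],None,fx=1.5,fy=1.5,interpolation=cv2.INTER_CUBIC))
if __name__=="__main__": look(sys.argv[2:],sys.argv[1])
E
python3 look.py g wrist scene
```

```text
7.225 [ 464.4 -176.8  186.7] Rx [ 0.001 -0.    -1.   ] az 115.53 w 0.135 F [-0.5 -0.2  3.1] T [ 0.02  0.03 -0.04]
```

View pics/g_wrist.png

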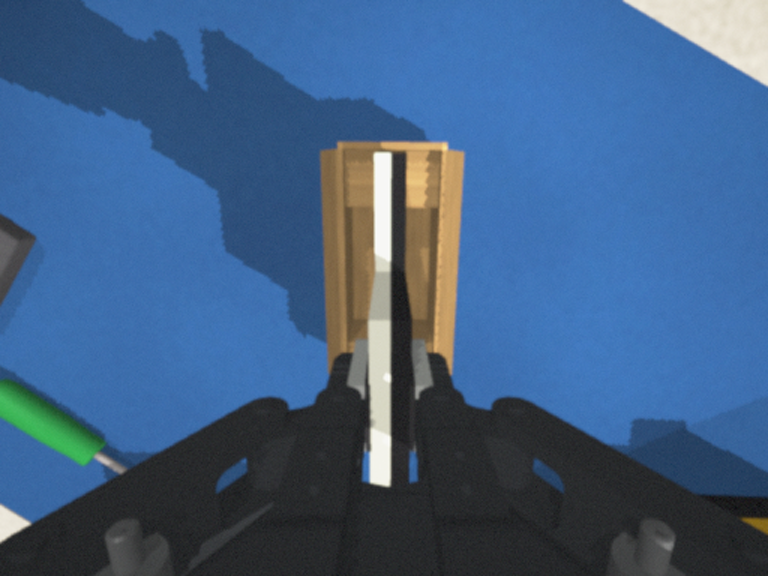

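```bash
cat >> plan.py <<'E'
PE=np.load("pe.npy");SE=seatT(PE[0],PE[1],PE[2],0)
D=182.7
def tcp_for(x0,y0,z0,theta,d=None):
    """filter origin at seat (x0,y0,z0), leaning out theta deg from grille -> TCP pos,R"""
    R=down(PE[2],6-theta); o=ap(SE,[(x0,y0,z0)])[0]; return o-R[:,0]*(D if d is None else d),R
def filt(p,R,d=None):
    o=p+R[:,0]*(D if d is None else d); q=SE[:3,:3].T@(o-SE[:3,3]); up=SE[:3,:3].T@(-R[:,0]); return np.round(q,1),round(float(np.degrees(np.arctan2(-up[0],up[2]))),2),round(float(np.degrees(up[1])),2)
E
python3 - <<'E'
from plan import *
p,R,s=cur(); p1=p+[0,0,112.5]
pt,Rt=tcp_for(-110,0,75,20); print(pt); r,pe,Re=rows(p1,R,pt,Rt,op=0); show(r); print(filt(pe,Re))
E
```

```text
[415.05750062 165.71554371 303.3603023 ]
19
[[[-0.01,-0.22,0.7],[0.97,-0.11,-0.12],0],[[0.0,-0.15,0.71],[0.98,-0.12,-0.12],0],[[0.01,-0.1,0.72],[0.97,-0.11,-0.12],0],[[0.02,-0.04,0.73],[0.97,-0.11,-0.12],0],[[0.02,0.03,0.72],[0.98,-0.12,-0.11],0],[[0.03,0.09,0.73],[0.97,-0.11,-0.12],0],[[0.03,0.15,0.71],[0.98,-0.11,-0.12],0],[[0.05,0.21,0.69],[0.97,-0.12,-0.12],0],[[0.04,0.27,0.68],[0.97,-0.11,-0.12],0],[[0.05,0.33,0.65],[0.98,-0.11,-0.12],0],[[0.05,0.38,0.62],[0.97,-0.12,-0.12],0],[[0.05,0.43,0.58],[0.97,-0.11,-0.12],0],[[0.06,0.49,0.55],[0.98,-0.11,-0.12],0],[[0.05,0.52,0.5],[0.97,-0.12,-0.11],0],[[0.05,0.57,0.45],[0.97,-0.11,-0.12],0],[[0.06,0.6,0.41],[0.98,-0.12,-0.12],0],[[0.04,0.64,0.35],[0.97,-0.11,-0.12],0],[[0.05,0.66,0.29],[0.97,-0.11,-0.12],0],[[0.04,0.69,0.24],[0.98,-0.12,-0.12],0]]
(array([-109.9,   -0. ,   75. ]), 20.02, -0.0)
```

Request:
jog_arm:
  plan:
    - [[-0.5,0,0],[0,0,0],0]
    - [[-1,0,0],[0,0,0],0]
    - [[-1,0,0],[0,0,0],0]
    - [[-1,0,0],[0,0,0],0]
    - [[-1,0,0],[0,0,0],0]

```text
clock: 7.95
position: [464.0, -176.6, 299.5]
eef_rot: [0.569, 1.57, 2.585]
wrist_force: [0.5, 0.5, -2.4]
width: 0.135
```

```bash
python3 look.py l wrist scene;python3 - <<'E'
from plan import *
p,R,s=cur()
pt,Rt=tcp_for(-110,0,75,20); print(pt); r,pe,Re=rows(p,R,pt,Rt,op=0); show(r); print(filt(pe,Re))
E
```

```text
7.95 [ 464.  -176.6  299.5] Rx [-0.001  0.001 -1.   ] az 115.54 w 0.135 F [ 0.5  0.5 -2.4] T [-0.03 -0.05  0.04]
[415.05750062 165.71554371 303.3603023 ]
19
[[[-0.01,-0.22,0.7],[0.97,-0.11,-0.12],0],[[0.01,-0.15,0.71],[0.98,-0.12,-0.11],0],[[0.01,-0.1,0.72],[0.97,-0.11,-0.12],0],[[0.02,-0.03,0.73],[0.98,-0.11,-0.12],0],[[0.03,0.03,0.73],[0.97,-0.12,-0.11],0],[[0.03,0.09,0.72],[0.97,-0.11,-0.12],0],[[0.04,0.15,0.71],[0.98,-0.11,-0.11],0],[[0.05,0.21,0.7],[0.97,-0.12,-0.12],0],[[0.04,0.27,0.67],[0.98,-0.11,-0.12],0],[[0.06,0.33,0.65],[0.97,-0.12,-0.11],0],[[0.05,0.38,0.62],[0.97,-0.11,-0.12],0],[[0.06,0.44,0.58],[0.98,-0.11,-0.12],0],[[0.06,0.48,0.55],[0.97,-0.12,-0.11],0],[[0.06,0.53,0.5],[0.98,-0.11,-0.12],0],[[0.05,0.57,0.45],[0.97,-0.11,-0.11],0],[[0.06,0.6,0.4],[0.97,-0.12,-0.12],0],[[0.05,0.64,0.35],[0.98,-0.11,-0.12],0],[[0.05,0.67,0.29],[0.97,-0.11,-0.11],0],[[0.05,0.68,0.24],[0.98,-0.12,-0.12],0]]
(array([-1.099e+02, -1.000e-01,  7.500e+01]), 20.01, 0.0)
```

View pics/l_scene.png

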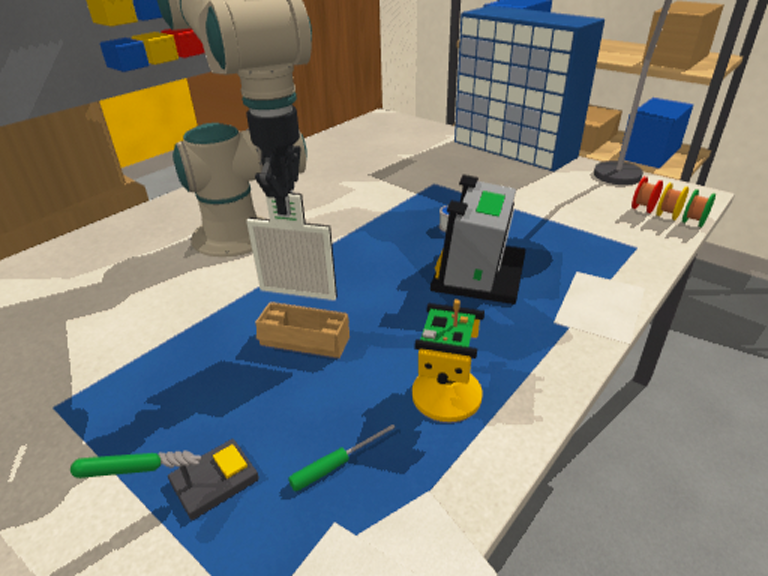

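View pics/l_wrist.png

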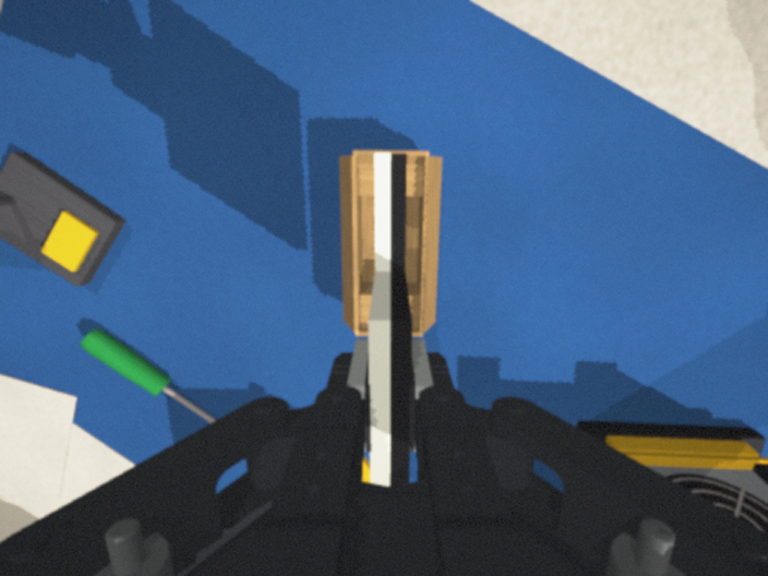

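Filter is cleanly lifted, upright in the gripper, white side to tool −z. Swing to the pre-insertion pose.

Request:
jog_arm:
  plan:
    - [[0,-0.22,0.7],[0.97,-0.11,-0.12],0]
    - [[0,-0.15,0.71],[0.98,-0.12,-0.11],0]
    - [[0,-0.1,0.72],[0.97,-0.11,-0.12],0]
    - [[0.02,-0.03,0.73],[0.98,-0.11,-0.12],0]
    - [[0.03,0.03,0.73],[0.97,-0.12,-0.11],0]
    - [[0.03,0.09,0.72],[0.97,-0.11,-0.12],0]
    - [[0.04,0.15,0.71],[0.98,-0.11,-0.11],0]
    - [[0.05,0.21,0.7],[0.97,-0.12,-0.12],0]
    - [[0.04,0.27,0.67],[0.98,-0.11,-0.12],0]
    - [[0.06,0.33,0.65],[0.97,-0.12,-0.11],0]
    - [[0.05,0.38,0.62],[0.97,-0.11,-0.12],0]
    - [[0.06,0.44,0.58],[0.98,-0.11,-0.12],0]
    - [[0.06,0.48,0.55],[0.97,-0.12,-0.11],0]
    - [[0.06,0.53,0.5],[0.98,-0.11,-0.12],0]
    - [[0.05,0.57,0.45],[0.97,-0.11,-0.11],0]
    - [[0.06,0.6,0.4],[0.97,-0.12,-0.12],0]
    - [[0.05,0.64,0.35],[0.98,-0.11,-0.12],0]
    - [[0.05,0.67,0.29],[0.97,-0.11,-0.11],0]
    - [[0.05,0.68,0.24],[0.98,-0.12,-0.12],0]
    - [[0,0,0],[0,0,0],0]

```text
clock: 10.55
position: [413.8, 166.6, 300.0]
eef_rot: [0.016, 1.332, 0.411]
wrist_force: [0.1, 0.5, -2.8]
width: 0.131
```

```bash
python3 look.py pre wrist top;python3 - <<'E'
from plan import *
p,R,s=cur();print(filt(p,R),s["qpos"])
pt,Rt=tcp_for(-8.5,0,32,20); print(pt); r,pe,Re=rows(p,R,pt,Rt,op=0); show(r); print(filt(pe,Re))
E
```

```text
10.55 [413.8 166.6 300. ] Rx [ 0.217  0.094 -0.972] az 22.6 w 0.131 F [ 0.1  0.5 -2.8] T [-0.08  0.29  0.01]
(array([-111.3,    0.8,   71.7]), 19.71, -0.2) [ 0.27919213 -0.36426647  1.6786127   0.03047908  1.58984903 -0.11085358]
[504.14055599 202.68400019 249.98622178]
5
[[[0.58,0.0,0.66],[0.0,-0.01,-0.01],0],[[0.57,-0.01,0.66],[0.0,-0.01,-0.01],0],[[0.58,0.0,0.66],[0.0,-0.01,0.0],0],[[0.58,0.0,0.66],[0.0,-0.02,-0.01],0],[[0.58,-0.01,0.65],[0.01,-0.01,-0.01],0]]
(array([-8.6, -0.1, 32. ]), 20.01, -0.0)
```

View pics/pre_wrist.png

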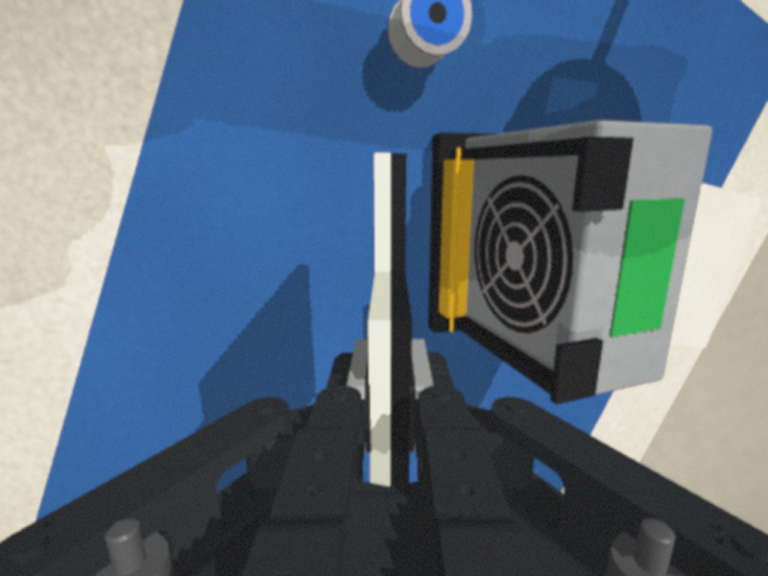

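View pics/pre_top.png

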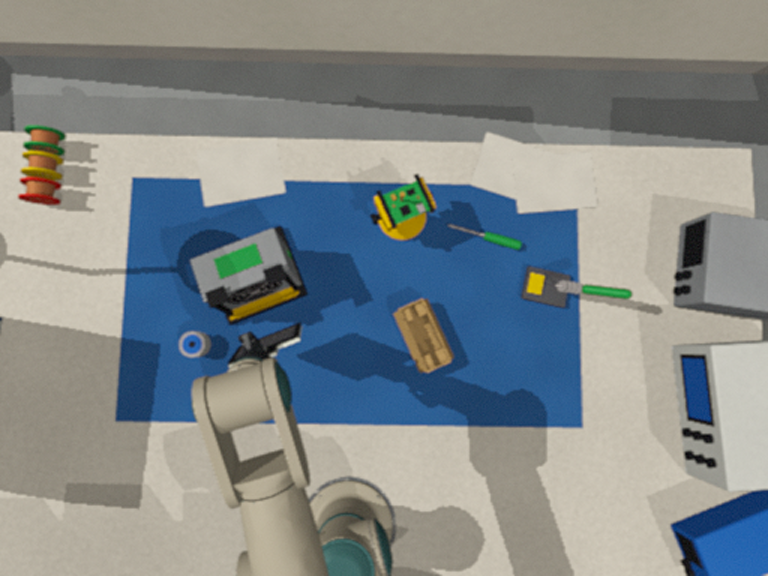

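```bash
python3 - <<'E'
import pickle;from crop import *
m,im=pickle.load(open("pre_wrist.pkl","rb"))
im=im[:,:,::-1]
crop(im,283,85,145,75,5,"p1a");crop(im,283,200,145,75,5,"p1b")
E
```

```text
(no output)
```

View pics/p1a.png

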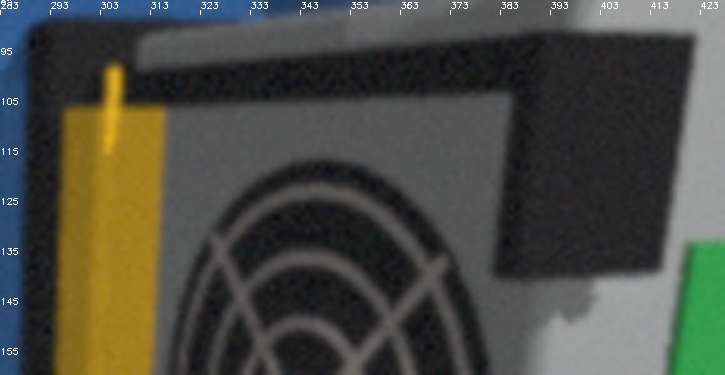

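View pics/p1b.png

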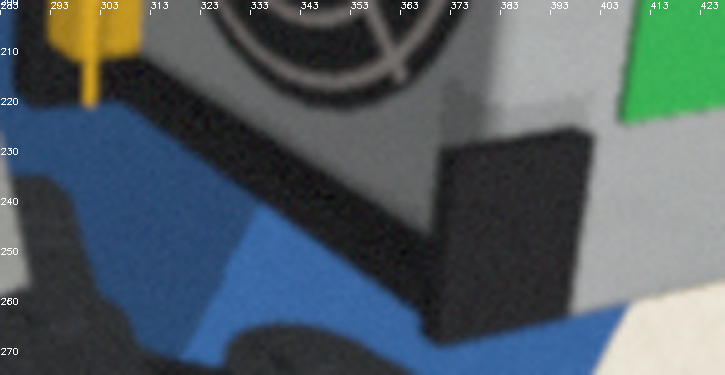

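```bash
cat > fit3.py <<'E'
from plan import *; from scipy.optimize import least_squares; import cv2,pickle
m,im=pickle.load(open("pre_wrist.pkl","rb"))
m1,_=pickle.load(open("w1.pkl","rb"))
A=lambda c:cr(c,283,85,5);B=lambda c:cr(c,283,200,5)
o=[(A((166,105)),(0,79,0)),(B((141,55)),(0,-79,0)),(A((494,277)),(-20,45,154)),(B((438,150)),(-20,-45,154)),(B((428,343)),(-20,-89,154))]
f=lambda p:seatT(p[0],p[1],p[2],0)
def res(p,dz=0):
    T=f(p);T[2,3]+=p[3] if len(p)>3 else 0
    return np.concatenate([proj(m,ap(T,X))[0]-u for u,X in o])
for p0 in ([550,220,.38],[550,220,.38,0.]):
    r=least_squares(res,p0,x_scale=[10,10,.05,10][:len(p0)]);print(r.x,np.degrees(r.x[2]));print(np.round(res(r.x).reshape(-1,2),2).tolist())
# filter shoulder far edge seen: predicted
p,R,s=cur()
F=np.eye(4);F[:3,:3]=np.c_[R[:,2],R[:,1],-R[:,0]];F[:3,3]=p+R[:,0]*D
print("pred shoulder +y corners",proj(m,ap(F,[(-6,75,150),(6,75,150),(-6,30,150),(6,30,150)]))*1.5)
E
python3 fit3.py
```

```text
[5.50545728e+02 2.21121130e+02 4.04000411e-01] 23.14751844906269
[[0.38, 1.17], [0.67, -0.44], [-0.62, 1.22], [0.87, -0.67], [-1.29, -1.68]]
[5.46852619e+02 2.21288203e+02 4.05116591e-01 5.02438318e+00] 23.211470872507693
[[-0.28, -0.07], [0.12, -0.17], [-0.12, 0.12], [1.21, 0.16], [-1.0, -0.14]]
pred shoulder +y corners [[375.83068644 154.52855605]
 [408.11703303 154.56643486]
 [376.71334192 272.06734351]
 [406.59119073 272.10303056]]
```

```bash
python3 - <<'E'
import numpy as np; np.save("pe.npy",[549.5,221.3,0.40])
from plan import *
p,R,s=cur();print(filt(p,R))
pt,Rt=tcp_for(-9,0,24,20); r,pe,Re=rows(p,R,pt,Rt,op=0); show(r); print(filt(pe,Re))
E
```

```text
(array([-111.1,    1.7,   71.8]), 19.71, -0.11)
5
[[[0.64,-0.01,0.63],[-0.01,-0.01,0.0],0],[[0.63,-0.01,0.63],[-0.02,-0.01,-0.01],0],[[0.64,-0.01,0.64],[-0.01,-0.01,0.0],0],[[0.63,-0.01,0.63],[-0.01,-0.02,-0.01],0],[[0.64,-0.01,0.63],[-0.02,-0.01,0.0],0]]
(array([-8.9, -0.1, 24.1]), 20.01, -0.01)
```

Request:
jog_arm:
  plan:
    - [[0.64,-0.01,0.63],[-0.01,-0.01,0],0]
    - [[0.63,-0.01,0.63],[-0.02,-0.01,-0.01],0]
    - [[0.64,-0.01,0.64],[-0.01,-0.01,0],0]
    - [[0.63,-0.01,0.63],[-0.01,-0.02,-0.01],0]
    - [[0.64,-0.01,0.63],[-0.02,-0.01,0],0]
    - [[0,0,0],[0,0,0],0]
    - [[0,0,0],[0,0,0],0]

```text
clock: 11.52
position: [503.2, 201.1, 243.5]
eef_rot: [0.001, 1.325, 0.399]
wrist_force: [0.3, -0.8, -2.0]
width: 0.135
```

```bash
python3 look.py in wrist scene;python3 - <<'E'
from plan import *
import cv2,pickle
p,R,s=cur();print(filt(p,R))
m,im=pickle.load(open("in_scene.pkl","rb"))
x0,y0,w,h,k=270,90,110,120,5
c=cv2.resize(im[y0:y0+h,x0:x0+w,::-1],None,fx=k,fy=k,interpolation=cv2.INTER_CUBIC)
cv2.imwrite("pics/in_sc.png",c)
E
```

```text
11.525 [503.2 201.1 243.5] Rx [ 0.225  0.095 -0.97 ] az 22.81 w 0.135 F [ 0.3 -0.8 -2. ] T [-0.14  0.28  0.  ]
(array([-8.4, -0.4, 26.2]), 20.18, 0.01)
```

View pics/in_wrist.png

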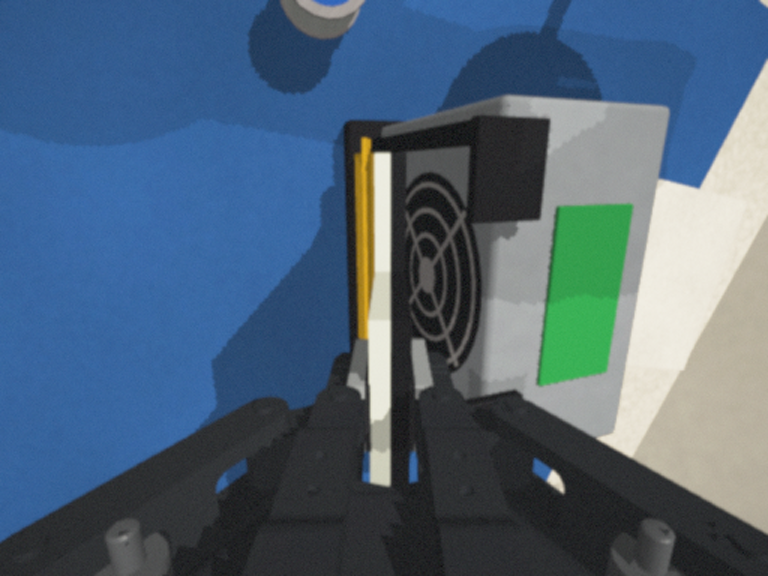

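View pics/in_sc.png

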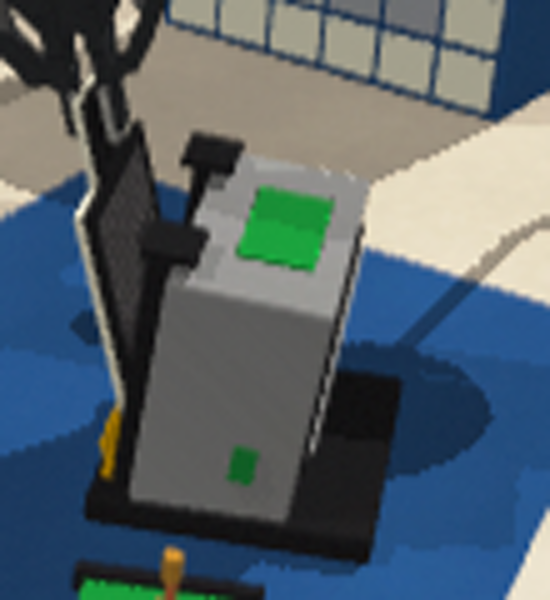

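```bash
python3 - <<'E'
from plan import *
p,R,s=cur()
pt,Rt=tcp_for(-8.5,0,7,20); r,pe,Re=rows(p,R,pt,Rt,n=4,op=0); show(r); print(filt(pe,Re))
E
```

```text
4
[[[0.18,0.0,-0.06],[0.0,0.01,0.0],0],[[0.18,0.01,-0.06],[-0.01,0.01,0.0],0],[[0.18,0.0,-0.06],[0.0,0.01,0.0],0],[[0.18,0.0,-0.06],[-0.01,0.01,0.0],0]]
(array([-8.5, -0.1,  7. ]), 19.98, 0.01)
```

Request:
jog_arm:
  plan:
    - [[0.18,0,-0.06],[0,0.01,0],0]
    - [[0.18,0.01,-0.06],[-0.01,0.01,0],0]
    - [[0.18,0,-0.06],[0,0.01,0],0]
    - [[0.18,0,-0.06],[-0.01,0.01,0],0]
    - [[0,0,0],[0,0,0],0]

```text
clock: 12.25
position: [501.7, 201.3, 223.8]
eef_rot: [0.0, 1.329, 0.401]
wrist_force: [0.0, -0.9, -2.0]
width: 0.132
```

```bash
python3 look.py in2 wrist scene;python3 - <<'E'
from plan import *
import cv2,pickle
p,R,s=cur();print(filt(p,R))
m,im=pickle.load(open("in2_scene.pkl","rb"))
x0,y0,w,h,k=270,90,110,120,5
c=cv2.resize(im[y0:y0+h,x0:x0+w,::-1],None,fx=k,fy=k,interpolation=cv2.INTER_CUBIC)
cv2.imwrite("pics/in2_sc.png",c)
pt,Rt=tcp_for(-8.5,0,2,20); r,pe,Re=rows(p,R,pt,Rt,n=2,op=0); show(r)
E
```

```text
12.25 [501.7 201.3 223.8] Rx [ 0.221  0.093 -0.971] az 22.93 w 0.132 F [ 0.  -0.9 -2. ] T [-0.18  0.21  0.05]
(array([-8.2,  0.2,  6.3]), 19.93, -0.0)
2
[[[0.08,0.0,-0.04],[0.0,-0.01,0.0],0],[[0.08,-0.01,-0.04],[0.0,0.0,0.0],0]]
```

View pics/in2_sc.png

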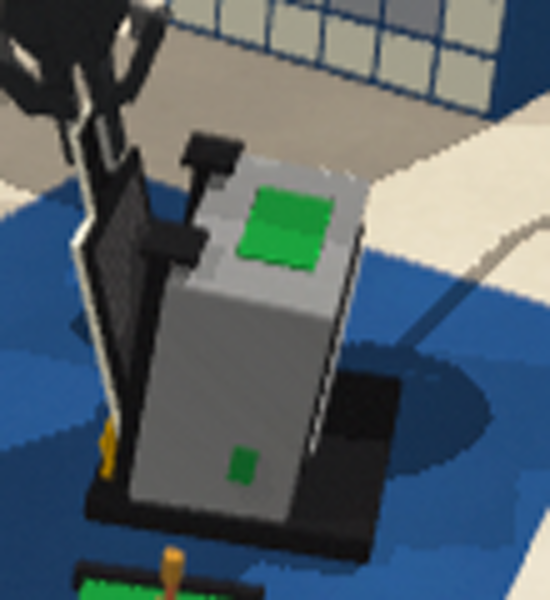

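View pics/in2_wrist.png

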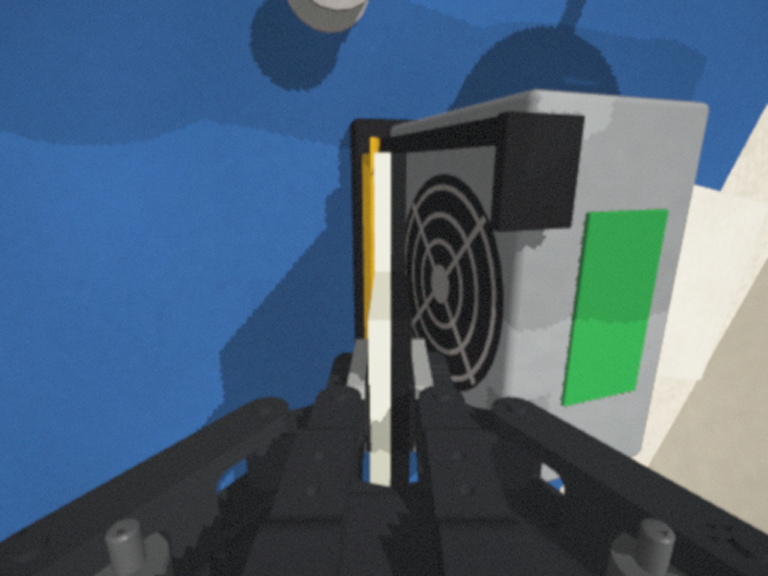

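Request:
jog_arm:
  plan:
    - [[0.08,0,-0.04],[0,0,0],0]
    - [[0.08,0,-0.04],[0,0,0],0]
    - [[0,0,0],[0,0,0],0]
    - [[0,0,0],[0,0,0],0]

```text
clock: 12.85
position: [501.1, 201.0, 220.2]
eef_rot: [-0.0, 1.327, 0.4]
wrist_force: [-0.6, 0.5, -0.9]
width: 0.136
```

```bash
python3 look.py in3;python3 - <<'E'
from plan import *
p,R,s=cur();print(filt(p,R))
E
```

```text
12.85 [501.1 201.  220.2] Rx [ 0.222  0.094 -0.971] az 22.93 w 0.136 F [-0.6  0.5 -0.9] T [-0.08  0.2   0.02]
(array([-8.7,  0.2,  2. ]), 19.95, 0.0)
```

Request:
jog_arm:
  plan:
    - [[0.06,0,-0.02],[0,0,0],0]
    - [[0,0,0],[0,0,0],0]
    - [[0.06,0,-0.02],[0,0,0],0]
    - [[0,0,0],[0,0,0],0]

```text
clock: 13.35
position: [501.4, 201.2, 220.1]
eef_rot: [-0.002, 1.324, 0.399]
wrist_force: [-6.1, -2.2, 12.9]
width: 0.131
```

```bash
python3 look.py in4 wrist scene;python3 - <<'E'
from plan import *
p,R,s=cur();print(filt(p,R))
E
```

```text
13.35 [501.4 201.2 220.1] Rx [ 0.226  0.095 -0.97 ] az 22.94 w 0.131 F [-6.1 -2.2 12.9] T [-0.35  1.13 -0.04]
(array([-7.7,  0.1,  2.2]), 20.16, 0.02)
```

```bash
python3 - <<'E'
from plan import *
p,R,s=cur(); pc=p-2.0*SE[:3,2]; Rc=R  # est. commanded
out=[];
for th in [17.5,15,12.5,10,7.5,5,3]:
    k=(20-th)/20
    pt,Rt=tcp_for(-7.8+0.8*k,0.1*(1-k),6*np.sin(np.radians(th))-0.5,th)
    r,pc,Rc=rows(pc,Rc,pt,Rt,n=1,op=0); out+=r
show(out);print(filt(pc,Rc))
E
```

```text
7
[[[-0.03,0.0,0.36],[0.0,0.53,0.0],0],[[0.01,0.0,0.32],[0.0,0.5,0.0],0],[[0.02,0.0,0.32],[0.0,0.5,0.0],0],[[0.02,-0.01,0.32],[0.0,0.5,0.0],0],[[0.02,0.0,0.32],[0.0,0.5,0.0],0],[[0.02,0.0,0.32],[0.0,0.5,0.0],0],[[0.01,0.0,0.26],[0.0,0.4,0.0],0]]
(array([-7. , -0.1, -0.2]), 3.01, 0.02)
```

Request:
jog_arm:
  plan:
    - [[-0.03,0,0.36],[0,0.53,0],0]
    - [[0.01,0,0.32],[0,0.5,0],0]
    - [[0.02,0,0.32],[0,0.5,0],0]
    - [[0.02,-0.01,0.32],[0,0.5,0],0]
    - [[0,0,0],[0,0,0],0]

```text
clock: 14.08
position: [532.1, 213.9, 223.8]
eef_rot: [-0.002, 1.502, 0.399]
wrist_force: [0.1, 0.3, 5.5]
width: 0.128
```

```bash
python3 look.py in5 wrist scene;python3 - <<'E'
from plan import *
p,R,s=cur();print(filt(p,R))
E
```

```text
14.075 [532.1 213.9 223.8] Rx [ 0.064  0.027 -0.998] az 22.93 w 0.128 F [0.1 0.3 5.5] T [0.01 0.13 0.02]
(array([-6.6, -0.1,  0.9]), 10.0, 0.0)
```

View pics/in5_wrist.png

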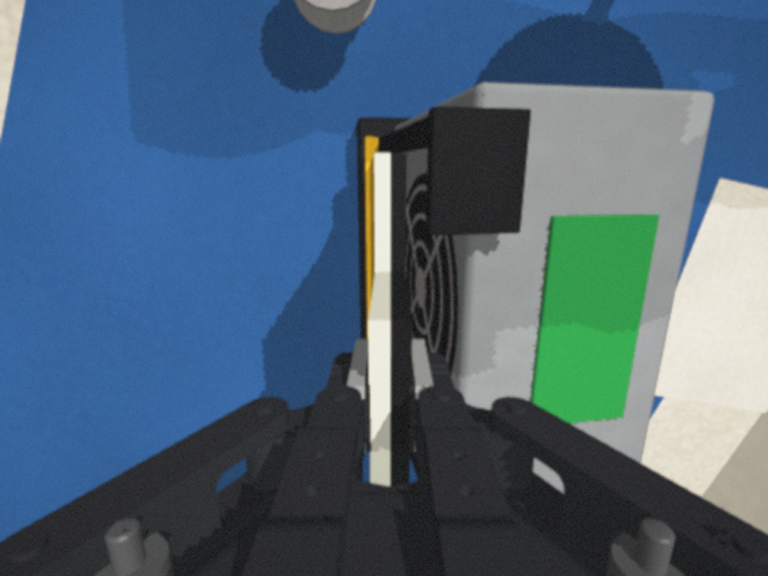

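Request:
jog_arm:
  plan:
    - [[0.01,0,0.32],[0,0.5,0],0]
    - [[0.01,0,0.32],[0,0.5,0],0]
    - [[0.01,0,0.26],[0,0.4,0],0]
    - [[0,0,0],[0,0,0],0]

```text
clock: 14.68
position: [552.6, 222.5, 223.4]
eef_rot: [-3.139, 1.517, -2.738]
wrist_force: [0.1, 0.5, 5.9]
width: 0.128
```

```bash
python3 look.py in6 wrist scene;python3 - <<'E'
from plan import *
p,R,s=cur();print(filt(p,R))
pt,Rt=tcp_for(-6.5,0,0,-0.3); r,pe,Re=rows(p,R,pt,Rt,n=2,op=0); show(r)
import pickle,cv2
m,im=pickle.load(open("in6_scene.pkl","rb"))
x0,y0,w,h,k=270,90,110,120,5
c=cv2.resize(im[y0:y0+h,x0:x0+w,::-1],None,fx=k,fy=k,interpolation=cv2.INTER_CUBIC)
cv2.imwrite("pics/in6_sc.png",c)
E
```

```text
14.675 [552.6 222.5 223.4] Rx [-0.049 -0.021 -0.999] az 22.93 w 0.128 F [0.1 0.5 5.9] T [0.03 0.02 0.05]
(array([-6.7, -0.1,  0.3]), 2.96, 0.01)
2
[[[0.01,0.0,0.21],[0.0,0.33,0.0],0],[[0.01,0.0,0.22],[0.0,0.32,0.0],0]]
```

View pics/in6_wrist.png

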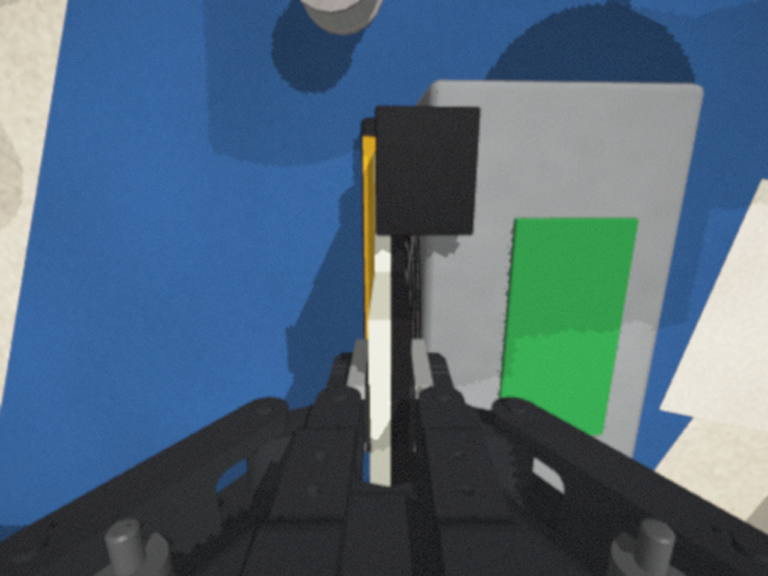

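View pics/in6_sc.png

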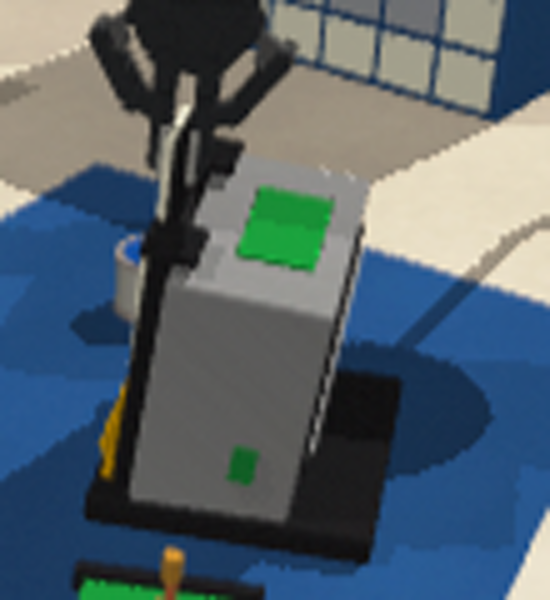

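The shoulders are under the lugs. Final straightening.

Request:
jog_arm:
  plan:
    - [[0.01,0,0.21],[0,0.33,0],0]
    - [[0.01,0,0.22],[0,0.32,0],0]
    - [[0,0,0],[0,0,0],0]
    - [[0,0,0],[0,0,0],0]

```text
clock: 15.28
position: [561.7, 226.3, 222.4]
eef_rot: [-3.139, 1.46, -2.739]
wrist_force: [-1.7, -0.4, 6.1]
width: 0.135
```

```bash
python3 look.py in7 wrist scene;python3 - <<'E'
from plan import *
p,R,s=cur();print(filt(p,R))
E
```

```text
15.275 [561.7 226.3 222.4] Rx [-0.102 -0.043 -0.994] az 22.92 w 0.135 F [-1.7 -0.4  6.1] T [-0.17  0.44 -0.05]
(array([-7. , -0.2,  0.1]), -0.33, 0.02)
```

View pics/in7_wrist.png

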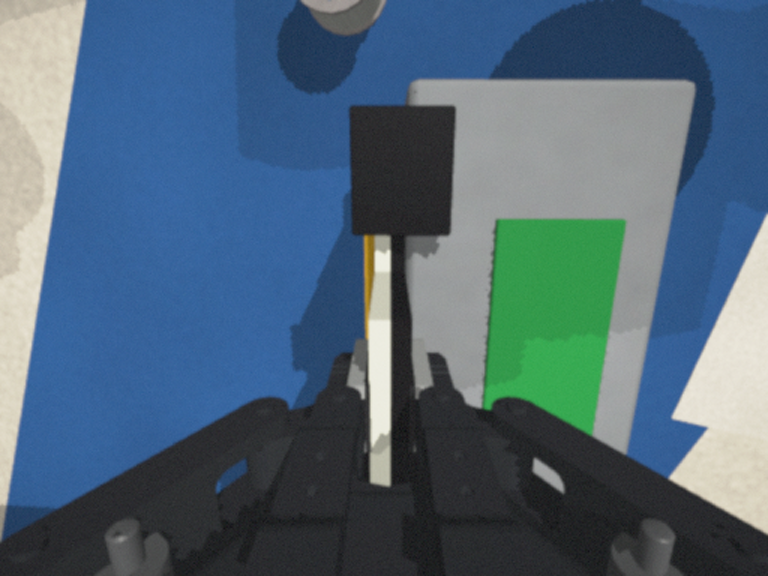

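Request:
jog_arm:
  plan:
    - [[0,0,0.08],[0,0.06,0],0]
    - [[0,0,0.04],[0,0,0],0]
    - [[0,0,0],[0,0,0],0]

```text
clock: 15.75
position: [562.4, 226.6, 222.4]
eef_rot: [-3.139, 1.448, -2.74]
wrist_force: [-14.0, -6.3, 10.1]
width: 0.135
```

```bash
python3 look.py in8;python3 - <<'E'
from plan import *
p,R,s=cur();print(filt(p,R))
E
```

```text
15.75 [562.4 226.6 222.4] Rx [-0.113 -0.048 -0.992] az 22.91 w 0.135 F [-14.   -6.3  10.1] T [-1.17  2.67 -0.01]
(array([-8.5, -0.2,  0.1]), -1.03, 0.01)
```

Request:
jog_arm:
  plan:
    - [[0,0,-0.06],[0,-0.04,0],0]
    - [[0,0,0],[0,0,0],0]
    - [[0,0,0],[0,0,0],0.25]
    - [[0,0,0],[0,0,0],0.45]
    - [[0,0,0],[0,0,0],0.5]
    - [[0,0,0],[0,0,0],0.5]
    - [[0,0,0],[0,0,0],0.5]
    - [[0,0,0],[0,0,0],0.5]

```text
clock: 16.75
position: [562.7, 226.8, 220.6]
eef_rot: [3.141, 1.456, -2.742]
wrist_force: [-0.3, -0.6, 0.3]
width: 0.5
```

```bash
python3 look.py rel wrist scene
```

```text
16.75 [562.7 226.8 220.6] Rx [-0.105 -0.045 -0.993] az 22.93 w 0.5 F [-0.3 -0.6  0.3] T [ 0.02 -0.07  0.04]
```

View pics/rel_wrist.png

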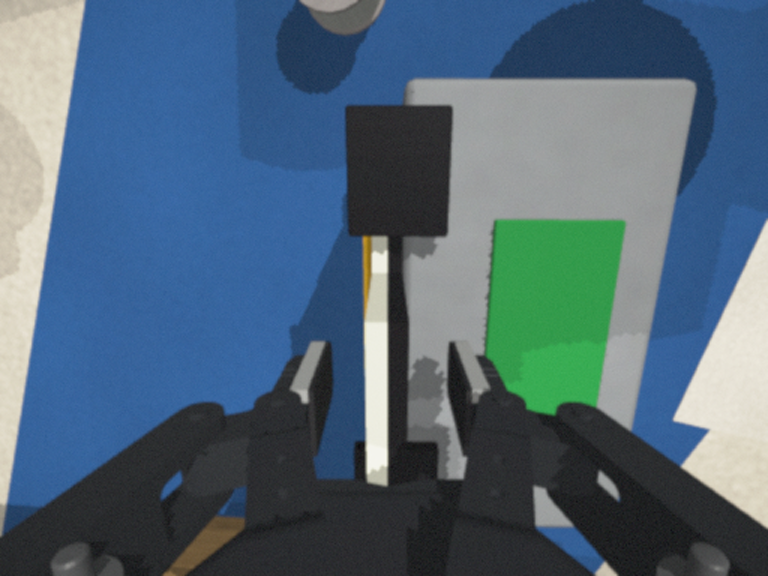

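Released with clear gaps on both sides. Retreat along the tab, then check.

Request:
jog_arm:
  plan:
    - [[-0.3,0,0],[0,0,0],0.5]
    - [[-0.8,0,0],[0,0,0],0.5]
    - [[-1,0,0],[0,0,0],0.5]
    - [[-1,0,0],[0,0,0],0.5]
    - [[-1,0,0],[0,0,0],0.5]
    - [[-1,0,-0.5],[0,0,0],0.5]
    - [[-0.5,-0.5,-1],[0,0,0],0.5]
    - [[0,-0.5,-1],[0,0,0],0.5]
    - [[0,-0.5,-1],[0,0,0],0.5]
    - [[0,0,-1],[0,0,0],0.5]
    - [[0,0,0],[0,0,0],0.5]
    - [[0,0,0],[0,0,0],0.5]

```text
clock: 18.35
position: [489.5, 155.2, 372.8]
eef_rot: [-3.141, 1.457, -2.741]
wrist_force: [0.4, -0.5, -0.8]
width: 0.502
```

```bash
python3 look.py fin wrist scene top;python3 - <<'E'
from plan import *
import pickle,cv2
from bench import optics
F=seatT(PE[0],PE[1],PE[2],0)
def seg():
    P=[(-6,-75,0),(-6,75,0),(-6,75,150),(-6,30,150),(-6,30,205),(-6,-30,205),(-6,-30,150),(-6,-75,150),(-6,-75,0)]
    return [(a,b) for a,b in zip(P,P[1:])]
for n,(x0,y0,w,h,k) in {"scene":(270,90,110,120,5),"top":(115,135,100,90,7),"wrist":(230,20,282,230,2)}.items():
    m,im=pickle.load(open(f"fin_{n}.pkl","rb"))
    c=cv2.resize(im[y0:y0+h,x0:x0+w,::-1],None,fx=k,fy=k,interpolation=cv2.INTER_CUBIC);c0=c.copy()
    for a,b in seg():
        q=proj(m,ap(F,np.array([a,b])+[-7,0,0])); q=((q-[x0,y0]+.5)*k-.5).round().astype(int);cv2.line(c,tuple(map(int,q[0])),tuple(map(int,q[1])),(0,0,255),1)
    cv2.imwrite(f"pics/fin_{n}_o.png",c)
E
```

```text
18.35 [489.5 155.2 372.8] Rx [-0.105 -0.044 -0.993] az 22.93 w 0.502 F [ 0.4 -0.5 -0.8] T [ 0.05 -0.02  0.02]
```

View pics/fin_wrist.png

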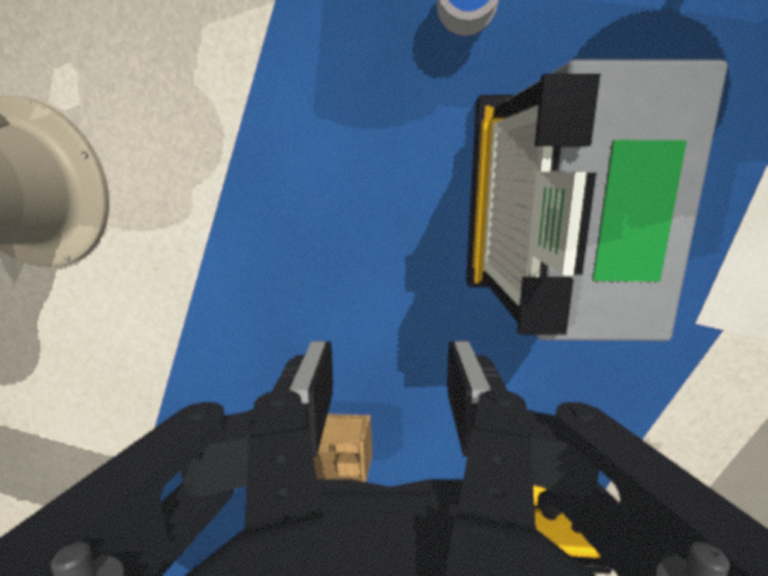

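View pics/fin_scene_o.png

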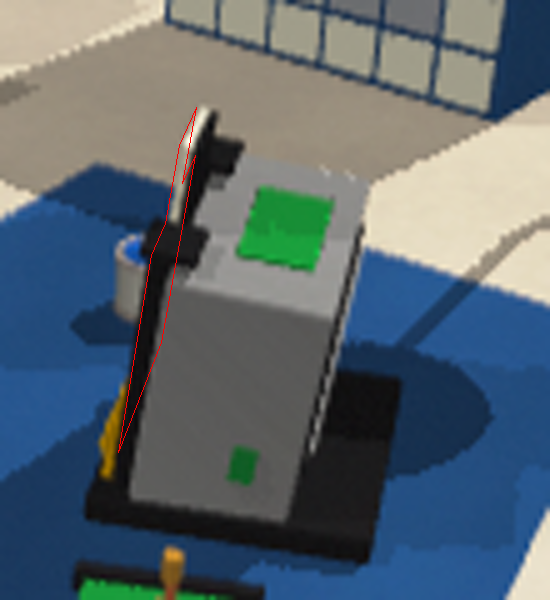

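View pics/fin_top_o.png

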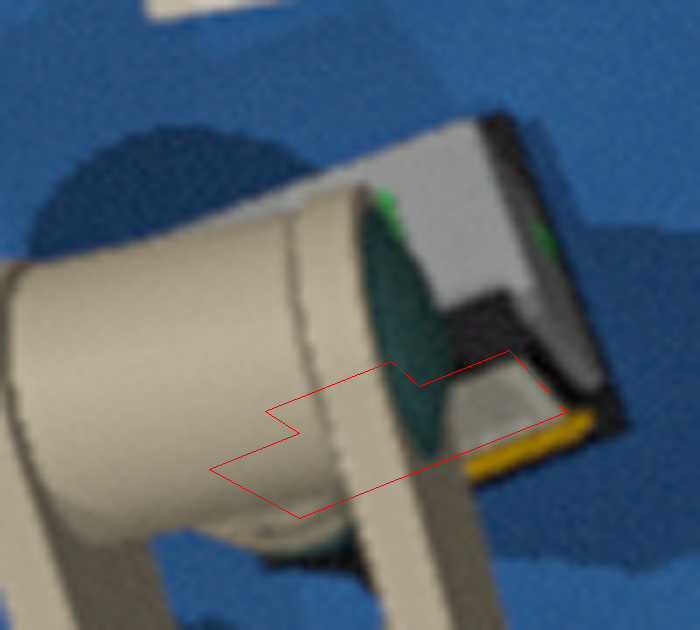

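```bash
python3 - <<'E'
import pickle;from crop import *
m,im=pickle.load(open("fin_wrist.pkl","rb"));crop(im[:,:,::-1],305,45,105,190,4,"finz")
E
```

```text
(no output)
```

View pics/finz.png

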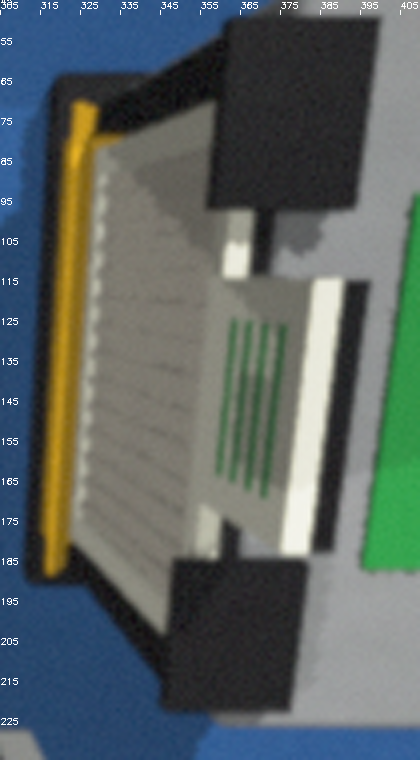

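```bash
python3 - <<'E'
from plan import *; from scipy.optimize import least_squares; import pickle
m,_=pickle.load(open("fin_wrist.pkl","rb")); A=lambda c:cr(c,305,45,4)
so=[(A((228,18)),(-20,89,154)),(A((207,208)),(-20,45,154)),(A((170,560)),(-20,-45,154)),(A((162,708)),(-20,-89,154))]
fo=[(A((313,278)),(-6,30,205)),(A((281,554)),(-6,-30,205)),(A((370,281)),(6,30,205)),(A((331,551)),(6,-30,205))]
def res(p,zf):
    S=seatT(p[0],p[1],p[2],0); S[2,3]+=p[6]
    a=[proj(m,ap(S,X))[0]-u for u,X in so]
    F=np.eye(4);F[:3,:3]=Rn.from_euler('y',-p[5]).as_matrix();F[:3,3]=[p[3],p[4],zf]
    a+=[proj(m,ap(S@F,X))[0]-u for u,X in fo]
    return np.concatenate(a)
for zf in (0,):
    r=least_squares(res,[550,221,.4,-7,0,0,0],x_scale=[10,10,.05,5,5,.05,5],args=(zf,));print(np.round(r.x,3),"lean",np.degrees(r.x[5]));print(np.round(res(r.x,zf).reshape(-1,2),2).tolist())
    # tie lean=0
    g=lambda q:res(np.r_[q[:5],0,q[5]],zf); r=least_squares(g,[550,221,.4,-7,0,0],x_scale=[10,10,.05,5,5,5]);print(np.round(r.x,3));print(np.round(g(r.x).reshape(-1,2),2).tolist())
E
```

```text
[ 5.48788e+02  2.21389e+02  3.95000e-01 -3.00430e+01 -7.89000e-01
 -1.17000e-01  3.89300e+00] lean -6.678073278638988
[[-0.37, -0.24], [0.16, 0.68], [0.94, -0.47], [-0.71, -0.03], [0.5, 0.14], [-0.11, -0.0], [-0.35, -0.55], [-0.06, 0.46]]
[ 5.48904e+02  2.21412e+02  3.95000e-01 -6.76700e+00 -6.71000e-01
  3.33500e+00]
[[-0.39, -0.09], [0.15, 0.73], [0.95, -0.57], [-0.7, -0.19], [0.08, 0.02], [-0.51, -0.07], [0.11, -0.64], [0.31, 0.78]]
```

```bash
python3 -c "
from bench import workorder,arm
print(workorder.close_job(), arm.get_state()['clock'])"
```

```text
the job is handed in; nothing more can be done
the job is handed in; nothing more can be done
```

The filter is in the extractor seat, white side out, and released. I handed the job in at about 18.5 s of the 48 s allowed. The hand-in gave no verdict.

**What I did:** I gripped the pull tab and lifted the filter clear of the carton. I turned it about 93° so the white side faced out, then lowered it into the slot leaning out 20° until the force reading showed it on the slot floor. From there I swung it upright under the lugs, pressed it lightly against the grille (about 15 N), let go and backed away.

**Last checks:**
- **Position:** fitting the last wrist picture puts the filter about 0.7 mm off mid width and, assuming it stands flat, about 6.8 mm from the grille face. The fit residuals were under 1 pixel.
- **Flatness:** the picture fit alone cannot separate lean from distance to the grille. Left free, it gave an implausible pair of −6.7° lean and 30 mm out, so I discarded it. "Flat" rests on the arm readings before release: −0.3° at first contact, −1.0° under the final press, with the filter near the slot floor.
- **Calibration:** the camera fits disagreed by a few mm in the seat's height and depth. The scene overlay was offset from the picture by a similar amount, and the arm hid most of the filter in the last top view.
- **Release and surroundings:** the wrist force dropped to about zero after release. I saw nothing disturbed in the pictures, but I did not re-measure where the vise, reel, screwdriver and iron stand are.

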